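Load the petit-four carrier, pin the trays and set the transport lock

TASK

Get the petit-four trays on the counter ready for delivery: slide every one of them, kept level, onto its own pair of runners in the white carrier, fully home against the back. Then take the locking rod from its holder on the carrier's side and push it down through the carrier's top lug, the ears of the trays and the foot lug until its collar rests on the top lug, and slide the transport lock out over the collar to its end stop. Leave the cup, the cake box and the syrup bottle where they stand.

Things in the scene. Friction and masses are not known exactly. Their poses are not given: they have to be found in the camera images.
- carrier: white tray carrier with clear sides, three levels and one mouth, fixed to the counter; origin on the counter under the pan centre of a home tray, z up. Its mouth is its -y end: trays slide in along its +y until the pan meets the back; a home tray has the carrier's yaw and its handle (tray -y) out of the mouth. Load the lowest level first: a handle above blocks the way down to those below
- mouth (a point): middle of the base's front edge (carrier x 0, y -40, z 8 mm). The side panels start here, flared lead-ins 14 mm before; the runners, ledges at x 68 to 77 mm on either side, start at y -85 mm. The roof (166 mm wide, top z 138 mm) starts at y -15 mm; the top lug juts from it at x 35 to 69 mm as far as y -88 mm (z 130 to 138 mm). Carrying hoop on the roof: x -60 to 5, y 35, up to z 177 mm
- level0 (a point): lowest level: where the underside of a home tray's pan has its centre, at the height of the runners' tops (z 20 mm). The pan has 2 mm play either side; the opening is 34 mm high for the 24 mm tray
- level1 (a point): middle level: the same, z 58 mm
- level2 (a point): top level: the same, z 96 mm, under the roof
- top_hole (a point): centre of the 13.5 mm hole of the carrier's top lug, at its upper face (carrier x 52, y -72, z 138 mm)
- foot_hole (a point): centre of the 13.5 mm hole of the carrier's foot lug (z 0 to 14 mm, under the top lug), at its upper face (carrier x 52, y -72, z 14 mm), straight below the top hole; the holes in the ears of home trays lie on the line between them
- park_hole (a point): centre of the 13.5 mm hole, at its upper face, of the rod's holder on the carrier's -x side (carrier x -104, y 0, z 138 mm); the rod stands in it at the start, its collar on the holder
- rod_grip (a point): the locking rod's grip centre, z up along the rod. Flat black grip 28 mm (its x) by 12 mm (its y) by 36 mm tall; below it a 12 mm neck, then a collar 24 mm across and 6 mm thick whose underside is 36 mm below this point, then a 10 mm steel stem with a tapered end, 134 mm long from the collar. 0.14 kg
- rod_tip (a point): the lower end of the rod, 170 mm below the grip centre
- lock_knob (a point): the transport lock's knob: middle of an upright black plate 10 mm (carrier x) by 30 mm (carrier y) by 32 mm tall on a sliding steel fork on the carrier's roof; it has the carrier's axes
- lock (a joint): how far the lock fork is slid out towards the rod (the carrier's -y), m: 0 fully back (the collar passes freely), 0.030 its end stop over the collar, the fork's slot around the neck. It starts part-way out, where it blocks the collar. About 2 N of friction; stays where it is left
- tray1_handle (a point): tray1: middle of its handle bar, half-way up, 16 mm above the tray's underside. Tray axes: z up; handle and ear stick out at its -y end. Bar along x: 83 mm long, 10 mm thick, 16 mm tall, an arm at each end (69 mm free between), 45 mm clear from bar to pan. Pan centre lies 15 mm in +x, 102.5 mm in +y. One of up to three like aluminium petit-four trays, 0.22 kg; absent (None) in some starts
- tray2_handle (a point): tray2: middle of its handle bar, half-way up, 16 mm above the tray's underside. Tray axes: z up; handle and ear stick out at its -y end. Bar along x: 83 mm long, 10 mm thick, 16 mm tall, an arm at each end (69 mm free between), 45 mm clear from bar to pan. Pan centre lies 15 mm in +x, 102.5 mm in +y. One of up to three like aluminium petit-four trays, 0.22 kg; absent (None) in some starts
- tray3_handle (a point): tray3: middle of its handle bar, half-way up, 16 mm above the tray's underside. Tray axes: z up; handle and ear stick out at its -y end. Bar along x: 83 mm long, 10 mm thick, 16 mm tall, an arm at each end (69 mm free between), 45 mm clear from bar to pan. Pan centre lies 15 mm in +x, 102.5 mm in +y. One of up to three like aluminium petit-four trays, 0.22 kg; absent (None) in some starts
- tray1_hole (a point): tray1: centre of the 18 mm upright hole in its ear (a flat tab 32 mm wide, 6 mm thick, beside the handle), 67 mm in +x, 30.5 mm in +y and 5 mm below its handle point, in the tray's axes. The pan is 150 mm (x) by 105 mm (y), walls 24 mm high; the baked bars on it are fixed
- tray2_hole (a point): tray2: centre of the 18 mm upright hole in its ear (a flat tab 32 mm wide, 6 mm thick, beside the handle), 67 mm in +x, 30.5 mm in +y and 5 mm below its handle point, in the tray's axes. The pan is 150 mm (x) by 105 mm (y), walls 24 mm high; the baked bars on it are fixed
- tray3_hole (a point): tray3: centre of the 18 mm upright hole in its ear (a flat tab 32 mm wide, 6 mm thick, beside the handle), 67 mm in +x, 30.5 mm in +y and 5 mm below its handle point, in the tray's axes. The pan is 150 mm (x) by 105 mm (y), walls 24 mm high; the baked bars on it are fixed
- cup: bystander: lidded paper cup, 82 mm across, 106 mm tall, origin under its centre
- cakebox: bystander: white cake box 85 x 125 x 70 mm with a handle up to 120 mm, origin under its centre
- syrup: bystander: amber syrup bottle 66 mm across, 190 mm tall, origin under its centre
Mind the look-alikes: they are no part of the job. What is shaped like the part that bears tray1_handle but pink is not meant. What is shaped like the part that bears tray2_handle but purple is not meant.

How it is judged:
On the way, in this order (a step that is already met when the one before it is completed fails the run):
1. every tray is home on its own runners (horizontal distance between each of tray1_hole, tray2_hole, tray3_hole and top_hole below 0.008 m and (z of tray1_hole in the frame of carrier between 0.025 and 0.037 m or z of tray1_hole in the frame of carrier between 0.063 and 0.075 m or z of tray1_hole in the frame of carrier between 0.101 and 0.113 m) and (z of tray2_hole in the frame of carrier between 0.025 and 0.037 m or z of tray2_hole in the frame of carrier between 0.063 and 0.075 m or z of tray2_hole in the frame of carrier between 0.101 and 0.113 m) and (z of tray3_hole in the frame of carrier between 0.025 and 0.037 m or z of tray3_hole in the frame of carrier between 0.063 and 0.075 m or z of tray3_hole in the frame of carrier between 0.101 and 0.113 m)), for 0.3 s.
2. the rod is through the lugs and ears, its collar down on the top lug (horizontal distance between rod_tip and foot_hole below 0.005 m and z of rod_tip in the frame of carrier below 0.007 m and angle between rod_grip's own z axis and vertical below 0.08 rad), for 0.2 s.
3. the transport lock is out at its end stop (value of joint lock above 0.027 m), for 0.2 s.
At the end, for the whole second after the job is handed in: Every tray stands on its own runners with its ear hole within 8 mm of the lugs' axis; the rod is upright through both lugs (tip within 5 mm of the foot hole's axis and within 3 mm of its full depth); the transport lock is within 3 mm of its outer end stop; all is at rest (all of step 1 and all of step 2 and value of joint lock above 0.027 m and linear speed of each of rod, tray1, tray2, tray3 below 0.02 m/s); the robot touches nothing.
It fails at once if the cup is pushed more than 30 mm or tipped (distance of cup from where it was at the start of the episode above 0.03 m or angle between cup's own z axis and vertical above 0.3 rad).
It fails at once if the cake box is pushed more than 30 mm or tipped (distance of cakebox from where it was at the start of the episode above 0.03 m or angle between cakebox's own z axis and vertical above 0.3 rad).
It fails at once if the syrup bottle is pushed more than 30 mm or tipped (distance of syrup from where it was at the start of the episode above 0.03 m or angle between syrup's own z axis and vertical above 0.3 rad).
It fails at once if a tray is tipped more than 30 degrees (angle between any of tray1_handle, tray2_handle, tray3_handle's own z axis and vertical above 0.53 rad).
Of tray1, tray2, tray3 only 2 to 3 are there at a start; the rules pass over those that are not, and their reading is None.
At some moment in a run one of tray1, tray2, tray3 may be knocked a few centimetres aside while the robot is not near it.
It also fails if it takes over 208 s, if anything falls off the work surface, if the arm or the gripper's body presses on something with over 40 N, if the wrist force passes 120 N, or if a joint passes its speed limit or range.

ROBOT

A 6-joint arm with a two-finger parallel gripper is mounted at the origin on the work surface. World frame = base frame: x ahead of the robot, y to its left, z up, the work surface at z = 0. Lengths are in m, angles in rad, forces in N, time in s.
With the tool pointing down it reaches from about 0.35 to 0.8 m from the base axis. Payload 7.3 kg.
Tool frame: the origin (TCP) lies where the fingers leave the gripper's body, on its centre line; the fingertips stand 73 mm ahead of it and the grasp point (between the pads) lies 54 mm ahead of it; y points along the fingers, x is the direction in which the jaws open and shut, and the axes are right-handed (so a half turn about y gives the same grasp; the last joint's range is limited). The gripper opens to 85 mm and grips with 20 to 120 N. Pads are 22 mm wide; open, the fingers measure 114 mm over their backs; the gripper's body (76 mm by 85 mm) begins 54 mm behind the grasp point. The pads swing forward as they close: fully open they stand 13 mm farther back than shut.
Start: joints at [-1.311, 0.342, 1.524, -0, 1.275, -0.146], TCP at [0.207, -0.482, 0.304] pointing down, gripper open.
Joint ranges: [-2.53, 2.53], [-0.77, 2.02], [0.04, 2.7], [-1, 4.14], [0.28, 2.66], [-3.11, 3.11]. Speed limits (rad/s): [2.57, 2.57, 3.14, 3.14, 3.14, 3.14].

INTERFACE

Orientations are given as a unit quaternion [w, x, y, z].
In Python, from station import arm gives the robot as it stands.
- The arm moves only by the shell command python3 -m crank 'ROWS'. ROWS is a JSON object of lists of equal length, an entry for each row: "translation": the shift along the tool's x, y, z in mm, a list of three; "turn": the turn about the tool's y in rad; "claw": the finger opening in mm, from 0 to 85.4. A call has 1 to 8 rows; each row shifts and turns the commanded pose from where the row before left it, along the tool's axes as they then stand; what a row does not reach is not made up. A row lasts 1/12 s, in which the tool goes at most 41.7 mm and 7.16 degrees, less where a joint would pass 70% of its speed; a pose out of reach is approached as far as the arm can. A call with a gripper value outside its range is refused whole. The fingers move at their own pace and stop on an object; the grip force is fixed at half the most. Time passes only in rows, so rows that do not move let the fingers close. It gives the time, the measured TCP pose, the force and the opening at its end, in the units of the state.
- arm.observe(): the state, without advancing time (a new reading comes with each control period).
- arm.snapshot(name): name is "scene" or "top" or "wrist"; returns the picture (384x512x3 uint8, red, green, blue); there is no depth.
- arm.camera_info(name): a dict with "fx", "fy", "cx", "cy" (pixels), "k1" (the pictures are not rectified: a ray, as slopes to the right and down, at radius r is drawn at 1 + k1 r^2 times it, then the intrinsics apply), "rvec" (rotation vector, rad) and "tvec" (3), from world to camera coordinates, as OpenCV has them; the wrist camera has in their place "mount" (4x4, takes a point from camera to tool coordinates, whose origin is the TCP and whose axes are the tool frame's). Camera axes: x right, y down, z forward; pixel columns grow to the right and rows downward; lengths in m; the calibration is good to about 2 mm. A picture is of the moment at which its call begins: read the wrist's pose just before it. camera_info takes no time and is no camera call.
- arm.hand_in(): hands the job in, once; it reports no verdict.
The state is a dict: "t": time; "q": joint angles; "dq": joint speeds; "joint_efforts": joint torques, N m; "position": TCP position; "tool_rot": TCP orientation; "force": force on the tool from outside, world axes, zero at the start; "ft_torque": the same for the moment, N m; "grip_width": finger opening in m.
Only numpy, scipy, OpenCV 4.12 (cv2) and the standard library are available. Lean on these libraries where they do the work, as an engineer would, in place of code of your own. Each camera call takes 0.05 s, during which the arm holds its last target.

## Working session

There is one attempt and no reset: what is moved stays moved. The work goes in short steps, Python scripts to look and compute and a shell command to move; the robot and the scene stay as the last step left them, time stands still between calls to the robot, and variables do not carry over. Pictures are saved under pics/ and viewed, and the job is handed in when it is done.

I'll start with the state and the camera views.

```bash
ls; mkdir -p pics; python3 - <<'E'
from station import arm
import cv2, numpy as np
print({k:np.round(v,3).tolist() for k,v in arm.observe().items()})
for n in ("scene","top","wrist"):
    print(n,{k:np.round(v,4).tolist() for k,v in arm.camera_info(n).items()})
    cv2.imwrite(f"pics/{n}0.png",arm.snapshot(n)[:,:,::-1])
E
```

```text
pics
{'t': 0.0, 'q': [-1.311, 0.343, 1.525, -0.0, 1.275, -0.146], 'dq': [0.0, -0.001, 0.0, -0.0, 0.0, -0.001], 'joint_efforts': [0.001, -43.367, -24.601, 0.0, 0.008, -0.0], 'position': [0.207, -0.482, 0.303], 'tool_rot': [0.591, -0.59, 0.389, -0.389], 'force': [-0.67, -0.762, 0.131], 'ft_torque': [-0.04, -0.001, 0.002], 'grip_width': 0.086}
scene {'fx': 357.4824, 'fy': 357.4824, 'cx': 256.3255, 'cy': 187.4724, 'k1': 0.0012, 'rvec': [2.0699, 1.11, -0.4814], 'tvec': [-0.362, -0.1904, 1.3541]}
top {'fx': 380.3164, 'fy': 380.3164, 'cx': 258.4353, 'cy': 193.0487, 'k1': -0.0126, 'rvec': [2.21, -2.2103, 0.0754], 'tvec': [0.0364, 0.5605, 1.3655]}
wrist {'fx': 311.7591, 'fy': 311.7591, 'cx': 258.5229, 'cy': 187.7158, 'k1': -0.0283, 'mount': [[1.0, 0.0002, 0.001, 0.0011], [-0.0009, -0.3072, 0.9516, -0.0698], [0.0005, -0.9516, -0.3072, 0.079], [0.0, 0.0, 0.0, 1.0]]}
```

View pics/scene0.png

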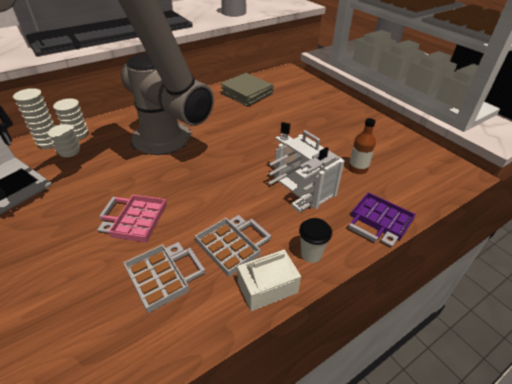

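View pics/top0.png

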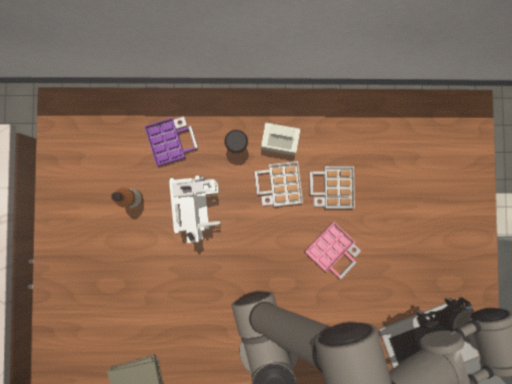

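View pics/wrist0.png

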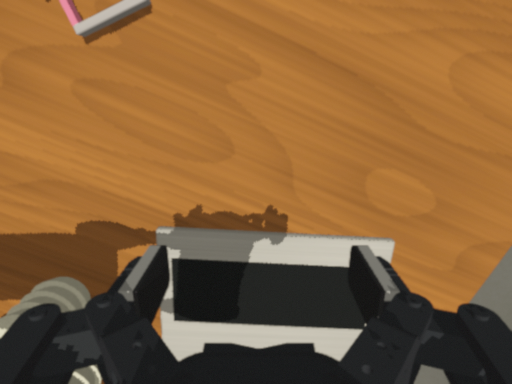

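```bash
cat > h.py <<'E'
import numpy as np, cv2
from scipy.spatial.transform import Rotation as R
from station import arm
def pose():
    s=arm.observe(); q=s["tool_rot"]
    T=np.eye(4); T[:3,:3]=R.from_quat([q[1],q[2],q[3],q[0]]).as_matrix(); T[:3,3]=s["position"]; return T
def cam(name,T=None):
    """returns K,k1,E (world->cam 4x4)"""
    c=arm.camera_info(name)
    if name=="wrist":
        E=np.linalg.inv((pose() if T is None else T)@np.array(c["mount"]))
    else:
        E=np.eye(4);E[:3,:3]=cv2.Rodrigues(np.array(c["rvec"],float))[0];E[:3,3]=c["tvec"]
    K=np.array([[c["fx"],0,c["cx"]],[0,c["fy"],c["cy"]],[0,0,1.]])
    return K,np.array([c["k1"],0,0,0,0.]),E
def proj(C,P):
    K,d,E=C; r=cv2.projectPoints(np.atleast_2d(np.array(P,float)),cv2.Rodrigues(E[:3,:3])[0],E[:3,3],K,d)[0]
    return r[:,0]
def ray(C,px):
    K,d,E=C; p=cv2.undistortPoints(np.array(px,float).reshape(-1,1,2),K,d)[:,0]
    D=np.c_[p,np.ones(len(p))]@E[:3,:3]; o=-E[:3,:3].T@E[:3,3]
    return o,D/np.linalg.norm(D,axis=1)[:,None]
def onplane(C,px,z):
    o,D=ray(C,px); return o+D*((z-o[2])/D[:,2])[:,None]
def tri(views):
    """views: list of (C,px); least-squares ray intersection; returns point, residual mm"""
    A=np.zeros((3,3));b=np.zeros(3);L=[]
    for C,px in views:
        o,D=ray(C,[px]);M=np.eye(3)-np.outer(D[0],D[0]);A+=M;b+=M@o;L.append((M,o))
    p=np.linalg.solve(A,b); return p,[round(1000*np.linalg.norm(M@(p-o)),1) for M,o in L]
def snap(name,fn):
    T=pose(); im=arm.snapshot(name)[:,:,::-1].copy(); cv2.imwrite(f"pics/{fn}.png",im); np.save(f"pics/{fn}.npy",T); return im,cam(name,T)
def load(name,fn):
    return cv2.imread(f"pics/{fn}.png"),cam(name,np.load(f"pics/{fn}.npy"))
def crop(im,x0,y0,x1,y1,f,fn):
    c=cv2.resize(im[y0:y1,x0:x1],None,fx=f,fy=f,interpolation=cv2.INTER_CUBIC); cv2.imwrite(f"pics/{fn}.png",c)
E
python3 - <<'E'
from h import *
a=cv2.imread("pics/top0.png");b=cv2.imread("pics/scene0.png")
crop(a,140,110,240,260,4,"ctop"); crop(a,240,110,370,290,4,"ctr")
crop(b,255,110,355,220,5,"cscene"); crop(b,90,180,310,315,3,"ctrs")
C=cam("top"); print(onplane(C,[[285,185],[340,188],[190,205],[236,140],[285,140],[130,197]],0.02).round(3))
print(pose().round(3))
E
```

```text
[[ 0.589 -0.059  0.02 ]
 [ 0.579 -0.259  0.02 ]
 [ 0.517  0.282  0.02 ]
 [ 0.752  0.118  0.02 ]
 [ 0.753 -0.06   0.02 ]
 [ 0.546  0.496  0.02 ]]
[[ 0.395 -0.     0.919  0.207]
 [-0.919  0.001  0.395 -0.482]
 [-0.001 -1.     0.     0.303]
 [ 0.     0.     0.     1.   ]]
```

View pics/ctop.png

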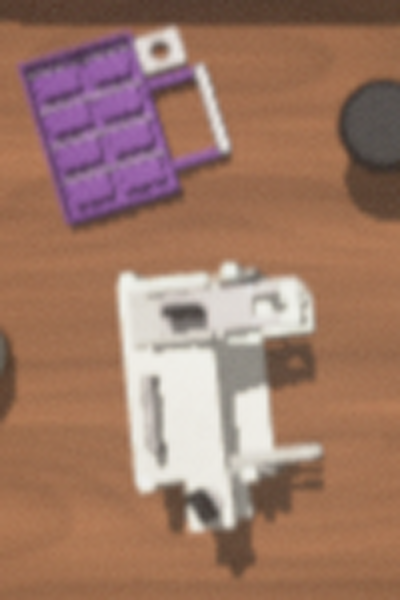

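View pics/ctr.png

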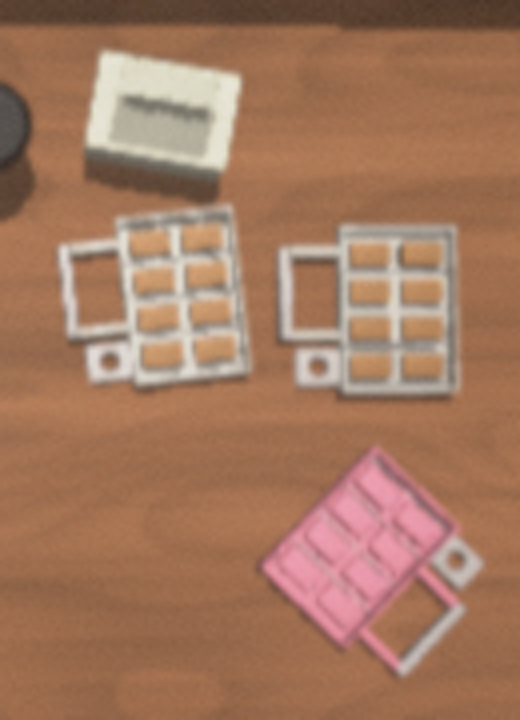

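View pics/cscene.png

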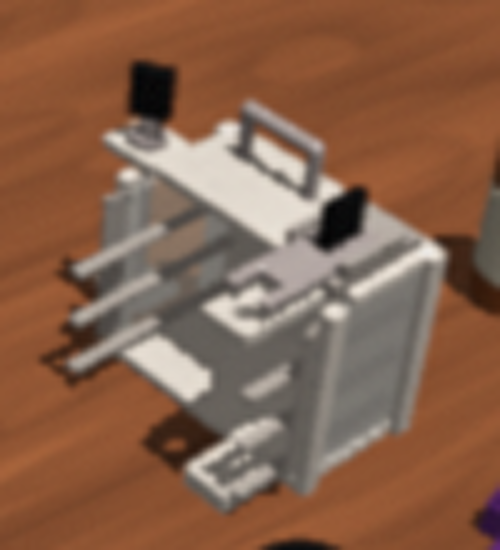

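View pics/ctrs.png

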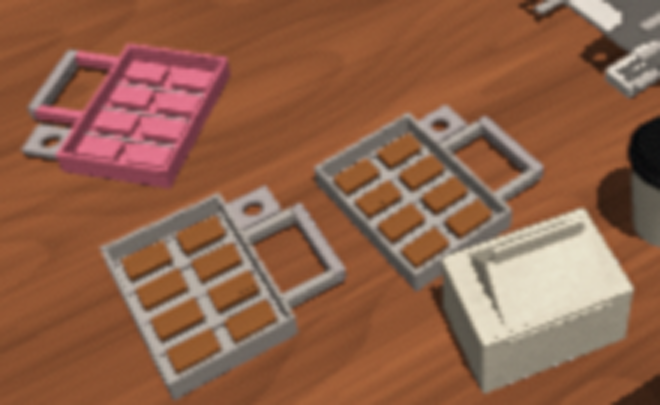

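Two plain aluminium trays are present, in the top view at about (285,185) and (340,188). The pink one at (332,248) and the purple one at (167,143) are look-alikes. The carrier is at (192,207) with its mouth facing image right, which is world -y. The rod's grip is at the near end, (192,238), and the lock knob is at (186,190). I'll bring the wrist camera over the nearer tray.

```bash
python3 -m crank '{"translation":[[0,0,0],[0,0,0],[0,0,0],[-31,0,24],[-31,0,24],[-31,0,24],[-31,0,24],[-31,0,24]],"turn":[0.1,0.1,0.1,0,0,0,0,0],"claw":[60,60,60,60,60,60,60,60]}'; python3 -m crank '{"translation":[[-31,0,24],[-31,0,24],[-31,0,24],[-31,0,24],[-31,0,24],[-31,0,24],[-31,0,24],[-31,0,24]],"turn":[0,0,0,0,0,0,0,0],"claw":[60,60,60,60,60,60,60,60]}'; python3 -m crank '{"translation":[[-31,0,24],[-31,0,24],[-15,0,12],[0,0,0]],"turn":[0,0,0,0],"claw":[60,60,60,60]}'
python3 - <<'E'
from h import *
snap("wrist","w1");print(pose().round(4))
E
```

```text
t: 0.82
position: [0.3106, -0.3138, 0.3037]
tool_rot: [0.526, -0.526, 0.473, -0.473]
force: [0.7, -0.6, -0.5]
grip_width: 0.06
t: 1.48
position: [0.4755, -0.0467, 0.3038]
tool_rot: [-0.526, 0.526, -0.473, 0.473]
force: [0.9, -0.7, -0.7]
grip_width: 0.0598
t: 1.82
position: [0.5278, 0.0376, 0.3033]
tool_rot: [0.527, -0.526, 0.472, -0.472]
force: [-0.1, -0.9, -0.1]
grip_width: 0.0597
[[ 1.090e-01 -1.000e-03  9.940e-01  5.269e-01]
 [-9.940e-01 -0.000e+00  1.090e-01  3.590e-02]
 [-1.000e-04 -1.000e+00 -1.000e-03  3.032e-01]
 [ 0.000e+00  0.000e+00  0.000e+00  1.000e+00]]
```

View pics/w1.png

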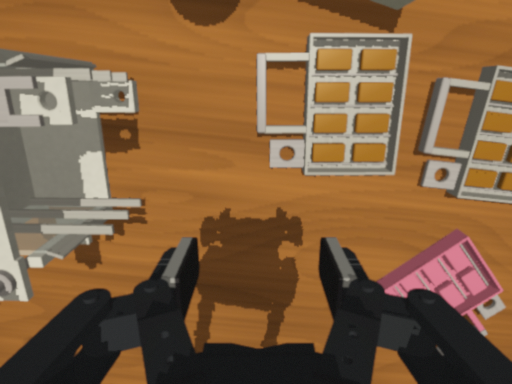

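```bash
python3 - <<'E'
from h import *
im,C=load("wrist","w1")
crop(im,245,20,425,190,4,"w1a"); crop(im,0,30,160,310,3,"w1c")
E
```

```text
(no output)
```

View pics/w1a.png

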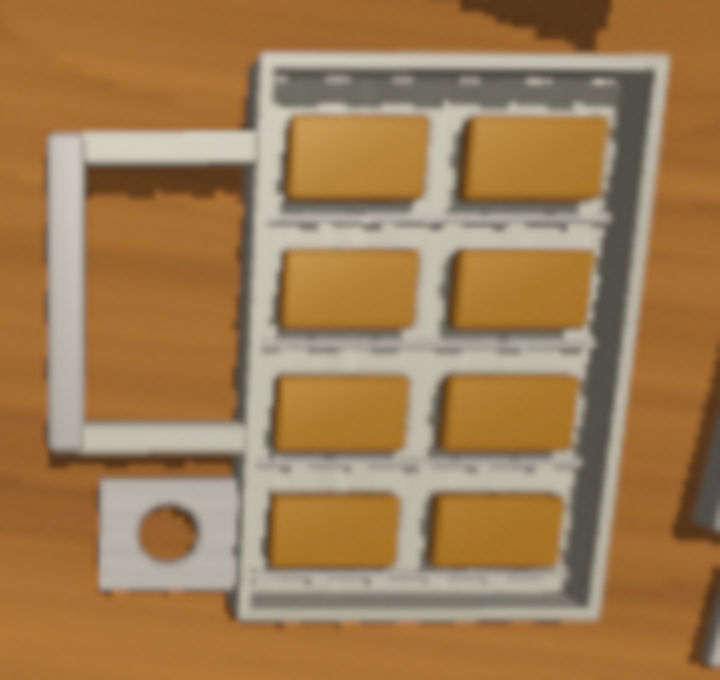

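View pics/w1c.png

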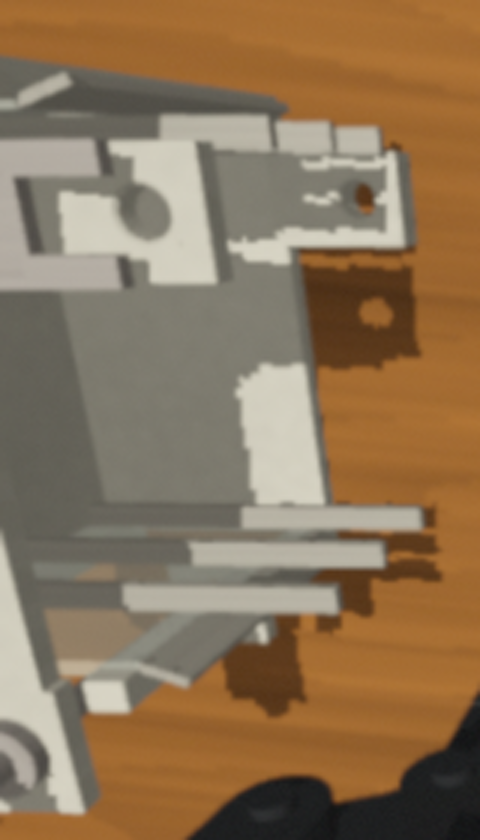

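```bash
python3 - <<'E'
from h import *
im,C=load("wrist","w1")
o=np.array([245,20])
c=np.array([[48,133],[84,133],[84,452],[50,452]])/4+o
P=onplane(C,c,0.024); print(P.round(4)); m=P.mean(0)
print("sizes",[round(1000*np.linalg.norm(P[i]-P[(i+1)%4]),1) for i in range(4)])
d=((P[3]-P[0])+(P[2]-P[1])); yx=np.degrees(np.arctan2(d[1],d[0])); print("bar",m.round(4),"tray x yaw",yx)
h=onplane(C,[np.array([168,533])/4+o],0.014)[0]; ex=d[:2]/np.linalg.norm(d[:2]); ey=np.array([-ex[1],ex[0]])
print("hole",h.round(4),"rel",1000*ex@(h-m)[:2],1000*ey@(h-m)[:2])
# same in top view
a=cv2.imread("pics/top0.png");Ct=cam("top")
print("proj bar in top",proj(Ct,[m,h]).round(1))
# carrier
oc=np.array([0,30])
th=onplane(C,[np.array([145,212])/3+oc],0.138)[0]; fh=onplane(C,[np.array([364,198])/3+oc],0.014)[0]; 
print("top hole",th.round(4),"foot",fh.round(4))
E
```

```text
[[0.6404 0.0506 0.024 ]
 [0.6414 0.0414 0.024 ]
 [0.5594 0.0317 0.024 ]
 [0.5584 0.0411 0.024 ]]
sizes [np.float64(9.3), np.float64(82.5), np.float64(9.5), np.float64(82.5)]
bar [0.5999 0.0412 0.024 ] tray x yaw -173.3166199700705
hole [0.5374 0.0041 0.014 ] rel 66.3958210269935 29.542394754492626
proj bar in top [[257.1 182. ]
 [267.3 199.4]]
top hole [0.5813 0.1984 0.138 ] foot [0.5814 0.1962 0.014 ]
```

```bash
python3 -m crank '{"translation":[[-33,-11,-2],[-33,-11,-2],[-33,-11,-2],[-33,-11,-2],[-33,-11,-2],[0,0,0],[0,0,0]],"turn":[0,0,0,0,0,0,0],"claw":[60,60,60,60,60,60,60]}'
python3 - <<'E'
from h import *
im,C=snap("wrist","w2");print(pose().round(4)); crop(im,0,0,512,384,1.5,"w2b")
E
```

```text
t: 2.45
position: [0.4987, 0.1975, 0.3593]
tool_rot: [0.526, -0.526, 0.472, -0.473]
force: [0.2, 0.3, -0.3]
grip_width: 0.0604
[[ 1.059e-01 -3.000e-04  9.944e-01  4.988e-01]
 [-9.944e-01 -9.000e-04  1.059e-01  1.964e-01]
 [ 9.000e-04 -1.000e+00 -4.000e-04  3.587e-01]
 [ 0.000e+00  0.000e+00  0.000e+00  1.000e+00]]
```

View pics/w2b.png

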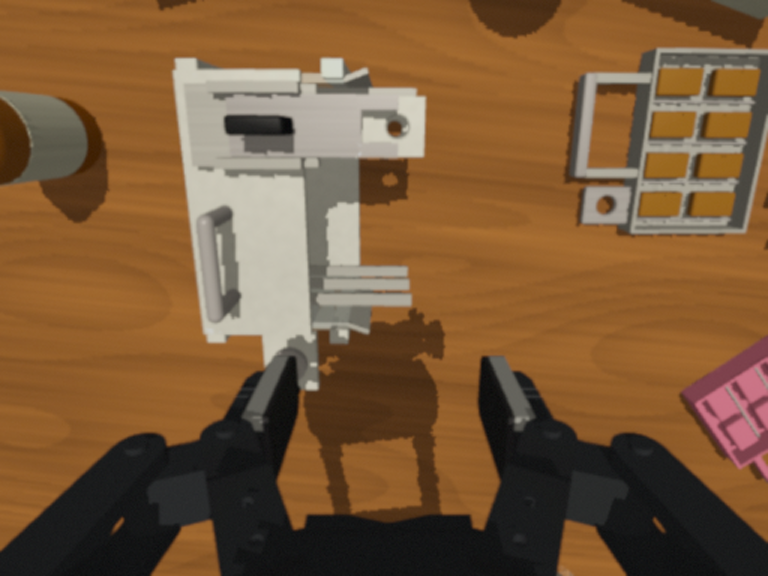

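```bash
python3 - <<'E'
from h import *
im,C=load("wrist","w2")
crop(im,110,30,290,150,4,"w2d"); crop(im,370,20,512,165,4,"w2a"); crop(im,110,100,290,270,4,"w2e")
E
```

```text
(no output)
```

View pics/w2d.png

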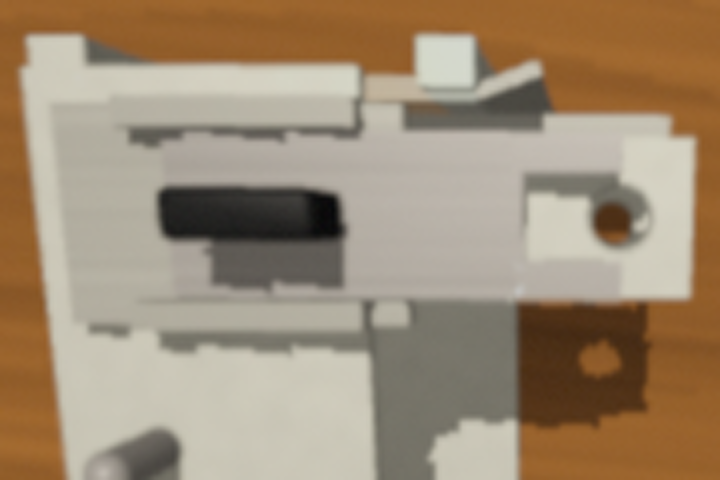

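View pics/w2a.png

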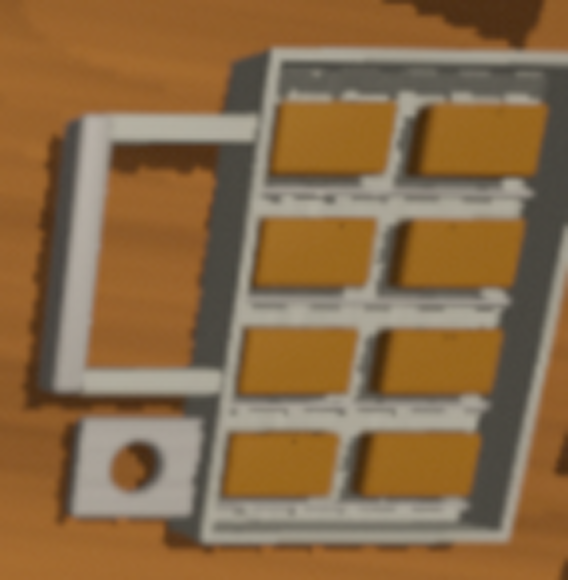

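View pics/w2e.png

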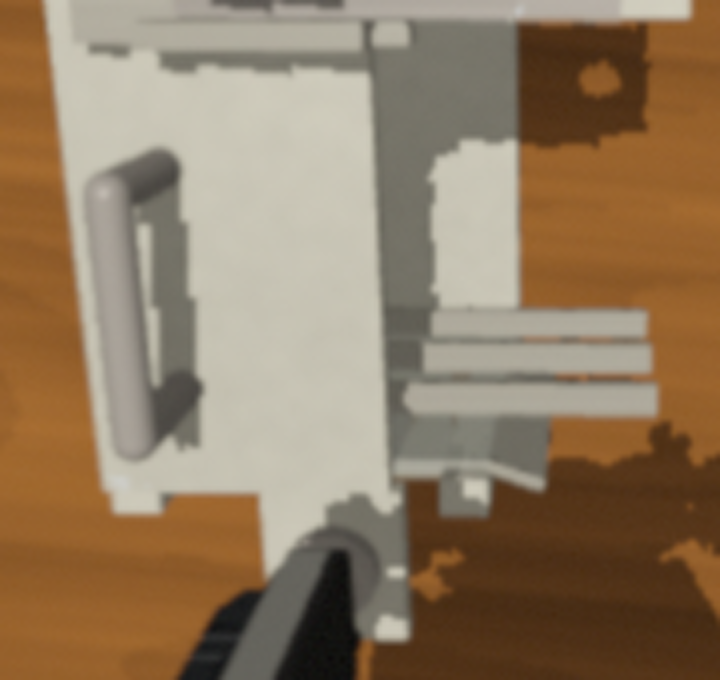

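```bash
python3 - <<'E'
from h import *
_,C1=load("wrist","w1");_,C2=load("wrist","w2")
o1=np.array([245,20]);o2=np.array([370,20])
print("bar",tri([(C1,np.array([66.5,292.5])/4+o1),(C2,np.array([81.5,254])/4+o2)]))
print("ear",tri([(C1,np.array([168,533])/4+o1),(C2,np.array([136,466])/4+o2)]))
oc=np.array([0,30]);od=np.array([110,30]);oe=np.array([110,100])
print("tophole",tri([(C1,np.array([145,212])/3+oc),(C2,np.array([620,216])/4+od)]))
print("foot",tri([(C1,np.array([364,198])/3+oc),(C2,np.array([612,224])/4+od)]))
# runner front end (inner top corners): w1c vs w2e
for n,a,b in (("r2",(340,585),(657,383)),("r1",(385,541),(652,342)),("r0",(423,507),(648,311))):
    print(n,tri([(C1,np.array(a)/3+oc),(C2,np.array(b)/4+oe)]))
def ang(a,b,z):
    P=onplane(C2,np.array([a,b]),z);d=P[1]-P[0];return np.degrees(np.arctan2(d[1],d[0])),P.round(4).tolist()
print("roof front edge",ang(np.array([372,60])/4+oe,np.array([389,488])/4+oe,0.138))
print("roof back edge",ang(np.array([25,75])/4+od,np.array([104,490])/4+oe,0.138))
print("lug front",ang(np.array([695,138])/4+od,np.array([690,298])/4+od,0.138))
for z,a,b in ((.096,(415,383),(657,383)),(.058,(425,341),(652,343)),(.020,(435,310),(647,312))):
    print("runner",ang(np.array(a)/4+oe,np.array(b)/4+oe,z))
print("top hole z138",onplane(C2,[np.array([620,216])/4+od],.138).round(4))
E
```

```text
bar (array([0.60119035, 0.04132381, 0.0216922 ]), [np.float64(0.1), np.float64(0.1)])
ear (array([0.53736415, 0.00410044, 0.01366553]), [np.float64(0.0), np.float64(0.0)])
tophole (array([0.58129212, 0.19927133, 0.13670072]), [np.float64(0.1), np.float64(0.1)])
foot (array([0.58068122, 0.19903498, 0.00709909]), [np.float64(0.3), np.float64(0.3)])
r2 (array([0.4623101, 0.1740025, 0.0923805]), [np.float64(0.0), np.float64(0.0)])
r1 (array([0.46294554, 0.17380495, 0.05516466]), [np.float64(0.0), np.float64(0.0)])
r0 (array([0.46234927, 0.17338281, 0.01713158]), [np.float64(0.2), np.float64(0.2)])
roof front edge (np.float64(-174.5615748666628), [[0.5485, 0.2526, 0.138], [0.4425, 0.2425, 0.138]])
roof back edge (np.float64(-174.47719826224815), [[0.597, 0.3308, 0.138], [0.4339, 0.315, 0.138]])
lug front (np.float64(-174.37536344137345), [[0.5994, 0.1849, 0.138], [0.5655, 0.1815, 0.138]])
runner (np.float64(-83.8255610187288), [[0.4561, 0.2424, 0.096], [0.4635, 0.1743, 0.096]])
runner (np.float64(-84.3566068244985), [[0.4565, 0.2445, 0.058], [0.4635, 0.174, 0.058]])
runner (np.float64(-84.39069975735326), [[0.4555, 0.2458, 0.02], [0.4626, 0.1739, 0.02]])
top hole z138 [[0.5814 0.1993 0.138 ]]
```

Heights agree with the text: bar top 22 mm, ear 14 mm, top hole 137 mm, and the runners within 3 mm. Carrier yaw is about 5.6°, with its origin near (0.523, 0.266). I confirmed the nearer tray (wrist px (262,93), plain aluminium with brown bars) in the enlarged crop. Now I'll move over its bar.

```bash
python3 -m crank '{"translation":[[23.6,25,12.1],[23.6,25,12.1],[23.6,25,12.1],[23.6,25,12.1],[23.6,25,12.1],[23.6,25,12.1],[23.6,25,12.1],[0,0,0]],"turn":[-0.01,0,0,0,0,0,0,0],"claw":[44,44,44,44,44,44,44,44]}'
python3 - <<'E'
from h import *
im,C=snap("wrist","w3");T=pose();print(T.round(4)); 
for z in (.079,.063): print(proj(C,[[0.6005,0.0412,0.024]]))
E
```

```text
t: 3.17
position: [0.6014, 0.0364, 0.1777]
tool_rot: [-0.524, 0.529, -0.474, 0.47]
force: [-1.4, -0.3, -0.5]
grip_width: 0.0438
[[ 1.098e-01 -7.200e-03  9.939e-01  6.011e-01]
 [-9.940e-01 -4.000e-04  1.098e-01  3.840e-02]
 [-4.000e-04 -1.000e+00 -7.200e-03  1.800e-01]
 [ 0.000e+00  0.000e+00  0.000e+00  1.000e+00]]
[[250.55686845 195.43432947]]
[[250.55686845 195.43432947]]
```

View pics/w3.png

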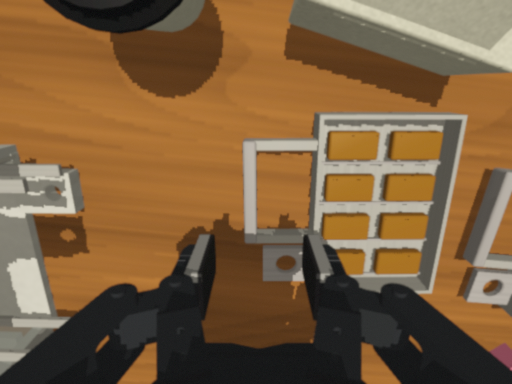

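```bash
python3 -m crank '{"translation":[[0,0,0],[0,0,0]],"turn":[0,0],"claw":[44,44]}'; python3 - <<'E'
from h import *
im,C=snap("wrist","w4");T=pose();print(T.round(4)); print(proj(C,[[0.6005,0.0412,0.024]]))
crop(im,225,120,345,260,4,"w4a")
E
```

```text
t: 3.38
position: [0.602, 0.0422, 0.1847]
tool_rot: [0.528, -0.528, 0.47, -0.471]
force: [-0.2, -0.0, 0.4]
grip_width: 0.0437
[[ 1.155e-01  1.600e-03  9.933e-01  6.021e-01]
 [-9.933e-01 -1.000e-04  1.155e-01  4.280e-02]
 [ 3.000e-04 -1.000e+00  1.600e-03  1.851e-01]
 [ 0.000e+00  0.000e+00  0.000e+00  1.000e+00]]
[[258.09877117 195.77603512]]
```

View pics/w4a.png

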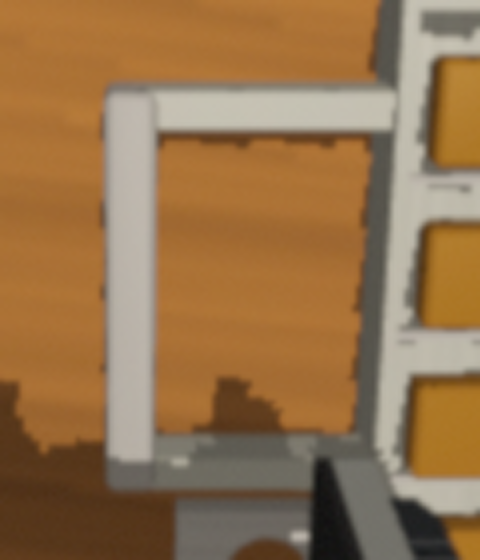

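```bash
python3 -m crank '{"translation":[[1.5,30,1],[0,30,0],[0,25,0],[0,15,0],[0,6,0],[0,0,0],[0,0,0],[0,0,0]],"turn":[0,0,0,0,0,0,0,0],"claw":[44,44,44,44,44,44,44,44]}'; python3 -m crank '{"translation":[[0,0,0],[0,0,0],[0,0,0],[0,0,0],[0,0,0],[0,0,0],[0,0,0],[0,0,0]],"turn":[0,0,0,0,0,0,0,0],"claw":[44,30,20,10,4,4,4,4]}'
```

```text
t: 4.1
position: [0.6042, 0.0417, 0.0798]
tool_rot: [0.529, -0.527, 0.469, -0.471]
force: [-0.6, -0.5, 0.4]
grip_width: 0.0438
t: 4.77
position: [0.6035, 0.0415, 0.0783]
tool_rot: [0.528, -0.528, 0.47, -0.47]
force: [-0.6, 2.1, 5.2]
grip_width: 0.0086
```

```bash
python3 -m crank '{"translation":[[0,-10,0],[0,-20,0],[0,-20,0],[0,0,0],[0,0,0]],"turn":[0,0,0,0,0],"claw":[4,4,4,4,4]}'; python3 - <<'E'
from h import *
im,C=snap("wrist","w5");print(pose().round(4)); snap("scene","s5"); 
s=cv2.imread("pics/s5.png"); crop(s,140,140,340,310,3.5,"s5a")
E
```

```text
t: 5.18
position: [0.6036, 0.0412, 0.1285]
tool_rot: [0.528, -0.528, 0.47, -0.471]
force: [-0.4, -0.2, -2.6]
grip_width: 0.0087
[[ 1.154e-01 -7.000e-04  9.933e-01  6.029e-01]
 [-9.933e-01 -1.000e-04  1.154e-01  4.130e-02]
 [ 0.000e+00 -1.000e+00 -7.000e-04  1.274e-01]
 [ 0.000e+00  0.000e+00  0.000e+00  1.000e+00]]
```

View pics/w5.png

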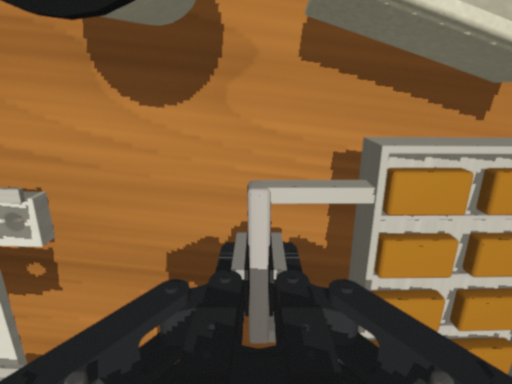

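View pics/s5a.png

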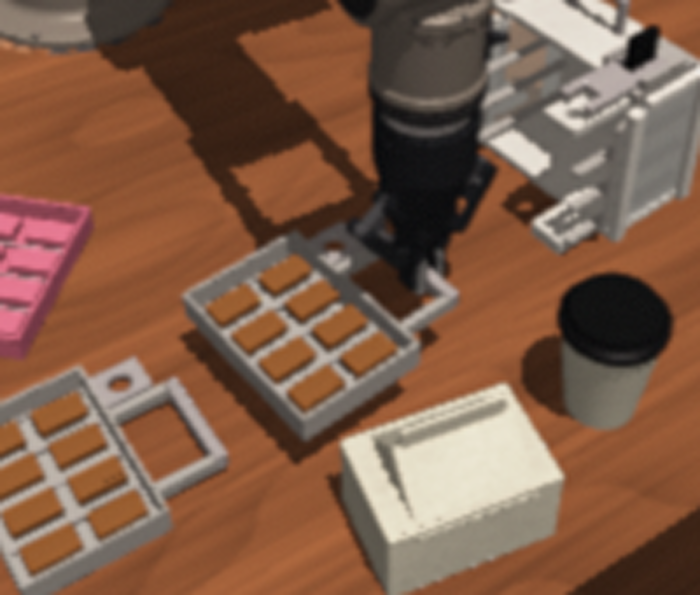

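```bash
python3 - <<'E'
from h import *
im,Cw=load("wrist","w5");s=cv2.imread("pics/s5.png");Cs=cam("scene")
crop(im,235,120,512,384,2.8,"w5a"); crop(s,180,190,280,270,8,"s5b")
E
```

```text
(no output)
```

View pics/w5a.png

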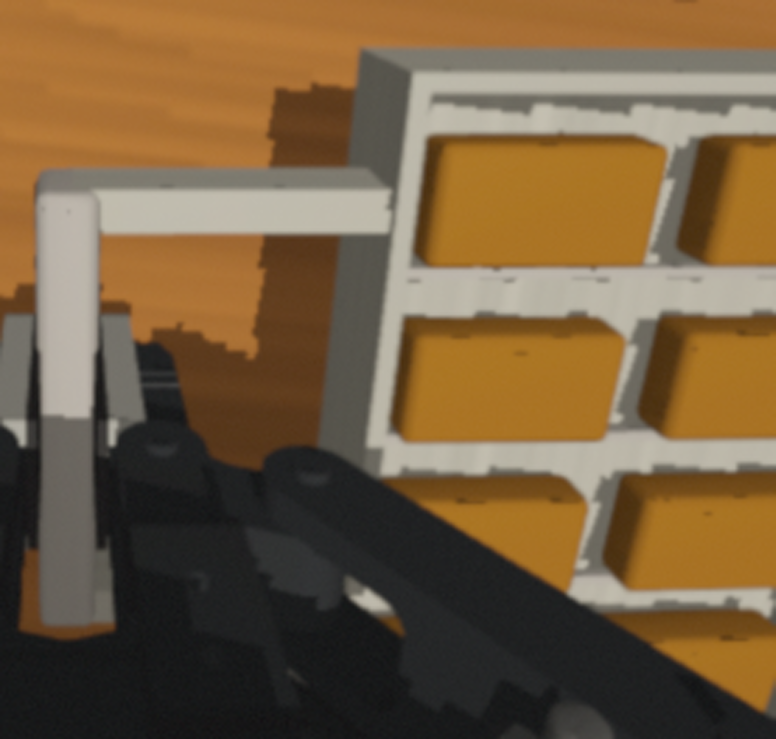

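View pics/s5b.png

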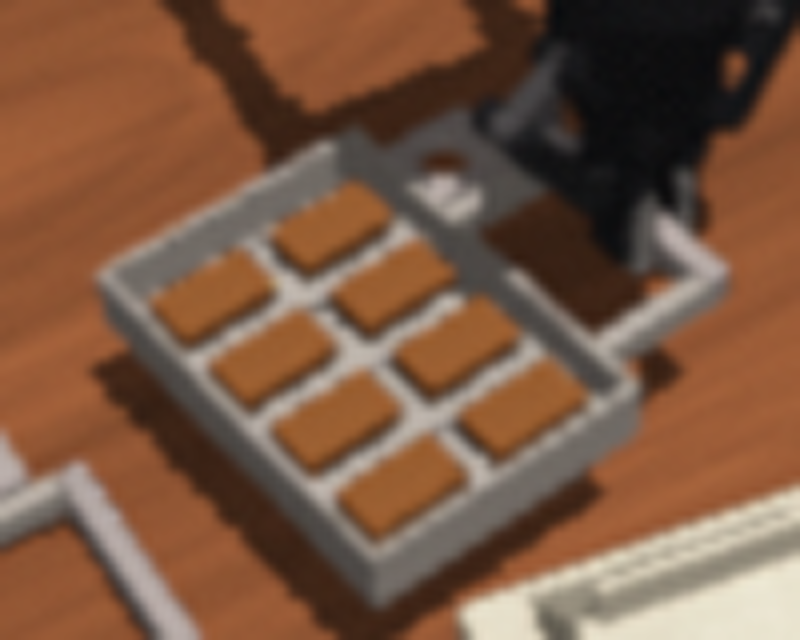

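```bash
cat > held.py <<'E'
from h import *
def held(fn,c,zb):
    """c: bar top-face corner px (outer -x end, inner -x end, inner +x end, outer +x end); zb: offset of bar top below TCP"""
    im,C=load("wrist",fn);T=np.load(f"pics/{fn}.npy")
    P=onplane(C,c,T[2,3]-zb);m=P.mean(0);d=P[3]-P[0]+P[2]-P[1]
    Q=(np.linalg.inv(T)@np.append(m,1))[:3]
    print("bar",m.round(4),"tray x yaw",np.degrees(np.arctan2(d[1],d[0])).round(2),"in tool mm",(1000*Q).round(1),"len",np.linalg.norm(P[3]-P[0]).round(4),np.linalg.norm(P[2]-P[1]).round(4),"w",np.linalg.norm(P[1]-P[0]).round(4))
    return m
E
python3 - <<'E'
from held import *
_,Cw=load("wrist","w5");Cs=cam("scene");T=np.load("pics/w5.npy")
ow=np.array([235,120]);os_=np.array([180,190])
print("pan corner",tri([(Cw,np.array([412,72])/2.8+ow),(Cs,np.array([637,380])/8+os_)]))
print("bar corner",tri([(Cw,np.array([38,193])/2.8+ow),(Cs,np.array([728,278])/8+os_)]))
for zb in (.054,.056,.058): held("w5",np.array([[38,193],[98,193],[93,624],[40,624]])/2.8+ow,zb)
E
```

```text
pan corner (array([ 0.66601418, -0.00232881,  0.07590877]), [np.float64(0.5), np.float64(0.5)])
bar corner (array([0.64120031, 0.04926412, 0.07005584]), [np.float64(0.9), np.float64(0.9)])
bar [0.6021 0.0398 0.0745] tray x yaw -173.49 in tool mm [ 1.3 54.  -1.7] len 0.0811 0.0811 w 0.009
bar [0.6008 0.0396 0.0725] tray x yaw -173.49 in tool mm [ 1.3 56.  -3.1] len 0.0824 0.0824 w 0.0091
bar [0.5995 0.0394 0.0705] tray x yaw -173.49 in tool mm [ 1.3 58.  -4.4] len 0.0837 0.0837 w 0.0092
```

```bash
python3 -m crank '{"translation":[[5,-24,-12],[5,-24,-12],[5,-24,-12],[5,-24,-12],[5,-24,-12],[5,-24,-12],[0,0,0],[0,0,0]],"turn":[0,0,0,0,0,0,-0.05,-0.1],"claw":[4,4,4,4,4,4,4,4]}'
python3 -m crank '{"translation":[[0,0,0],[0,0,0],[0,0,0],[0,0,0],[0,0,0],[0,0,0],[0,0,0],[0,0,0]],"turn":[-0.1,-0.11,-0.11,-0.11,-0.11,-0.11,-0.11,-0.11],"claw":[4,4,4,4,4,4,4,4]}'
python3 -m crank '{"translation":[[0,0,0],[0,0,0],[0,0,0],[0,0,0],[0,0,0],[0,0,0],[0,0,0],[0,0,0]],"turn":[-0.11,-0.11,-0.11,-0.11,-0.11,-0.11,-0.11,-0.11],"claw":[4,4,4,4,4,4,4,4]}'
python3 -m crank '{"translation":[[0,0,0],[0,0,0],[0,0,0],[0,0,0],[0,0,0],[0,0,0],[0,0,0],[0,0,0]],"turn":[-0.11,-0.11,-0.11,-0.11,-0.11,-0.11,-0.11,-0.11],"claw":[4,4,4,4,4,4,4,4]}'
python3 -m crank '{"translation":[[0,0,0],[0,0,0],[0,0,0],[0,0,0],[0,0,0],[0,0,0],[0,0,0]],"turn":[-0.11,-0.1,-0.1,-0.05,0,0,0],"claw":[4,4,4,4,4,4,4]}'
python3 - <<'E'
from h import *
im,C=snap("wrist","w6");T=pose();print(T.round(4),np.degrees(np.arctan2(T[1,0],T[0,0])))
E
```

```text
t: 5.95
position: [0.5348, 0.0029, 0.2724]
tool_rot: [0.562, -0.562, 0.429, -0.429]
force: [-0.3, 0.0, -2.2]
grip_width: 0.0082
t: 6.62
position: [0.5346, 0.0033, 0.2701]
tool_rot: [-0.691, 0.691, -0.152, 0.149]
force: [0.1, 0.5, -2.9]
grip_width: 0.0085
t: 7.28
position: [0.5346, 0.0032, 0.2701]
tool_rot: [0.69, -0.689, -0.157, 0.159]
force: [-0.4, 0.5, -3.0]
grip_width: 0.0085
t: 7.95
position: [0.5346, 0.0032, 0.2701]
tool_rot: [0.557, -0.556, -0.435, 0.438]
force: [0.3, -0.4, -3.0]
grip_width: 0.0088
t: 8.53
position: [0.535, 0.0033, 0.2711]
tool_rot: [0.471, -0.471, -0.527, 0.528]
force: [0.0, -0.5, -2.3]
grip_width: 0.0084
[[-1.127e-01 -1.100e-03 -9.936e-01  5.351e-01]
 [ 9.936e-01 -1.000e-04 -1.127e-01  3.300e-03]
 [-0.000e+00 -1.000e+00  1.200e-03  2.713e-01]
 [ 0.000e+00  0.000e+00  0.000e+00  1.000e+00]] 96.46914850124371
```

View pics/w6.png

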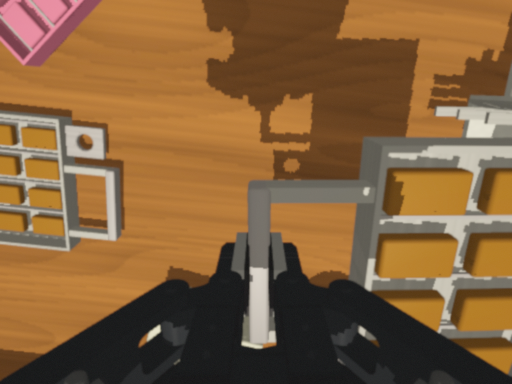

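```bash
python3 -m crank '{"translation":[[0,0,0],[0,20,2],[0,30,2.5],[0,30,0],[0,30,0],[0,20,0],[0,0,0],[0,0,0]],"turn":[0.014,0,0,0,0,0,0,0],"claw":[4,4,4,4,4,4,4,4]}'
python3 -m crank '{"translation":[[0,0,0],[0,0,0],[0,0,0]],"turn":[0,0,0],"claw":[4,4,4]}'
python3 - <<'E'
from h import *
im,C=snap("wrist","w7");T=pose();print(T.round(4),np.degrees(np.arctan2(T[1,0],T[0,0])))
im2,_=snap("scene","s7"); crop(im2,200,90,360,220,5,"s7a"); crop(im,235,90,512,384,2.7,"w7a")
E
```

```text
t: 9.25
position: [0.5306, 0.0029, 0.1414]
tool_rot: [0.475, -0.474, -0.524, 0.525]
force: [0.1, -0.3, -1.9]
grip_width: 0.0085
t: 9.5
position: [0.5316, 0.0027, 0.1435]
tool_rot: [-0.473, 0.475, 0.525, -0.524]
force: [0.4, -1.3, -2.6]
grip_width: 0.0081
[[-9.990e-02  2.700e-03 -9.950e-01  5.314e-01]
 [ 9.950e-01 -5.000e-04 -9.990e-02  2.800e-03]
 [-7.000e-04 -1.000e+00 -2.600e-03  1.433e-01]
 [ 0.000e+00  0.000e+00  0.000e+00  1.000e+00]] 95.7347948178801
```

View pics/w7a.png

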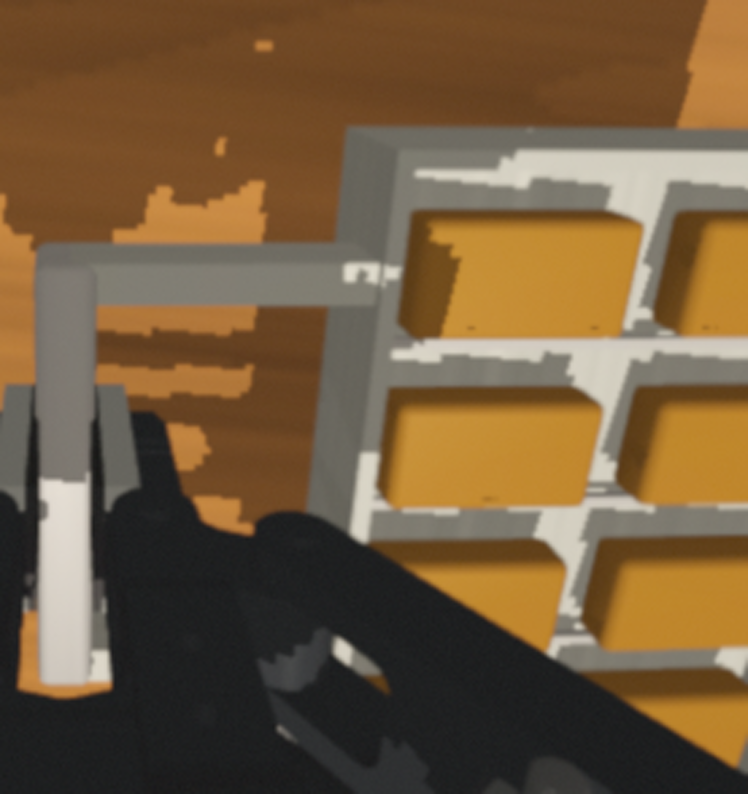

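View pics/s7a.png

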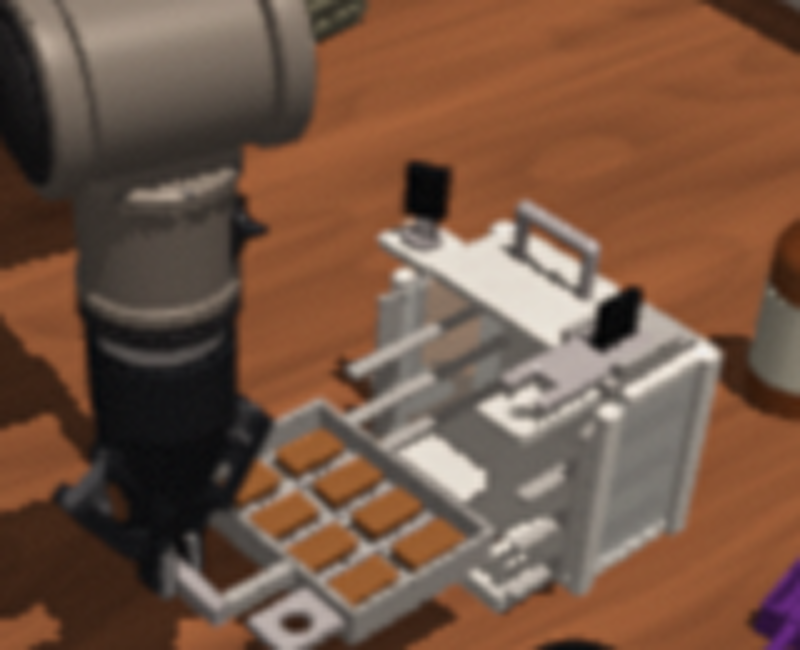

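```bash
python3 - <<'E'
from held import *
_,Cw=load("wrist","w7");Cs=cam("scene");T=np.load("pics/w7.npy")
ow=np.array([235,90]);os_=np.array([200,90])
m=held("w7",np.array([[38,263],[95,263],[90,683],[40,683]])/2.7+ow,.055)
m=held("w7",np.array([[38,263],[95,263],[90,683],[40,683]])/2.7+ow,.057)
a=np.radians(5.6);ex=np.array([np.cos(a),np.sin(a)]);ey=np.array([-ex[1],ex[0]])
pc=np.array([.5226,.2659])
print("pan -x-y rim wrist", onplane(Cw,[np.array([398,150])/2.7+ow],T[2,3]-.055).round(4))
for n,p,q in (("+x+y",(492,522),(75,52.5)),("-x+y",(320,402),(-75,52.5)),("+x-y",(350,612),(75,-52.5))):
    e=m[:2]+ex*(.015+q[0]/1000)+ey*(.1025+q[1]/1000)
    print(n,"expect",e.round(4),proj(Cs,[[*e,T[2,3]-.055]]).round(1),"seen",np.array(p)/5+os_, onplane(Cs,[np.array(p)/5+os_],T[2,3]-.055).round(4))
# sanity of scene cam: project carrier points
P=[]
for x,y,z in ((52,-72,138),(-68,-85,96),(-68,-85,58),(-68,-85,20),(83,-15,138)):
    P.append([*(pc+ex*x/1000+ey*y/1000),z/1000])
print(((proj(Cs,P)-os_)*5).round(0).tolist())
E
```

```text
bar [0.5353 0.0025 0.0885] tray x yaw 5.63 in tool mm [-0.6 55.  -3.5] len 0.0826 0.0826 w 0.0089
bar [0.5366 0.0026 0.0865] tray x yaw 5.63 in tool mm [-0.6 57.  -4.8] len 0.0839 0.0839 w 0.009
pan -x-y rim wrist [[0.4715 0.0459 0.0885]]
+x+y expect [0.6111 0.1656] [[298.8 196.2]] seen [298.4 194.4] [[0.6048 0.1694 0.0885]]
-x+y expect [0.4618 0.151 ] [[263.7 169.6]] seen [264.  170.4] [[0.4655 0.1496 0.0885]]
+x-y expect [0.6213 0.0611] [[270.2 213.3]] seen [270.  212.4] [[0.6183 0.0625 0.0885]]
[[516.0, 412.0], [352.0, 376.0], [350.0, 424.0], [348.0, 471.0], [627.0, 399.0]]
```

```bash
python3 -m crank '{"translation":[[10,2,1],[15,0,0],[15,0,0],[5,0,0],[0,0,0],[0,0,0],[0,0,0],[0,0,0]],"turn":[0,0,0,0,0,0,0,0],"claw":[4,4,4,4,4,4,4,4]}'
python3 - <<'E'
from h import *
im,C=snap("wrist","w8");T=pose();print(T.round(4),np.degrees(np.arctan2(T[1,0],T[0,0])))
im2,_=snap("scene","s8"); crop(im2,200,90,360,220,5,"s8a"); crop(im,312,40,512,240,4,"w8a")
E
```

```text
t: 10.27
position: [0.5254, 0.047, 0.1399]
tool_rot: [0.474, -0.475, -0.524, 0.524]
force: [0.3, -0.7, -3.2]
grip_width: 0.0081
[[-9.920e-02  1.000e-04 -9.951e-01  5.254e-01]
 [ 9.951e-01 -2.000e-04 -9.920e-02  4.690e-02]
 [-2.000e-04 -1.000e+00 -1.000e-04  1.399e-01]
 [ 0.000e+00  0.000e+00  0.000e+00  1.000e+00]] 95.69334995043312
```

View pics/w8a.png

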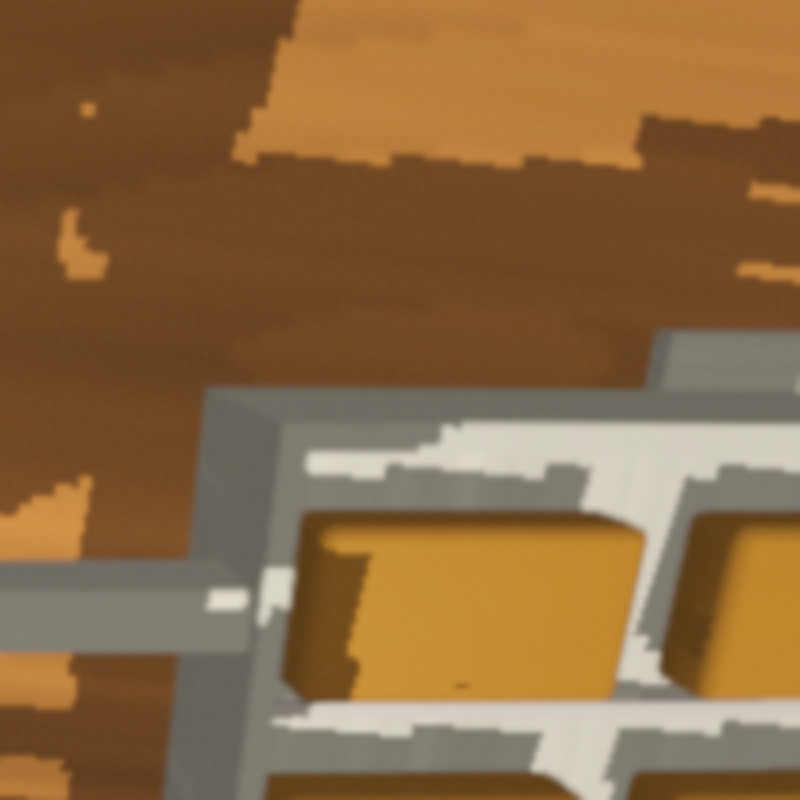

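View pics/s8a.png

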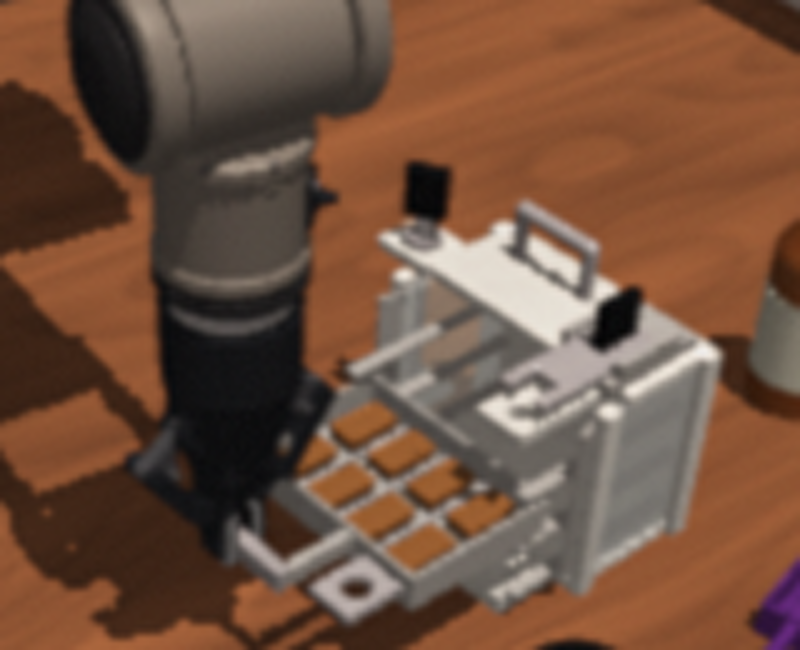

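```bash
cat >> held.py <<'E'
a=np.radians(5.6);ex=np.array([np.cos(a),np.sin(a)]);ey=np.array([-ex[1],ex[0]]);pc=np.array([.5226,.2659])
def cw(x,y,z): return np.array([*(pc+ex*x/1000+ey*y/1000),z/1000])
def wc(p): d=np.array(p)[:2]-pc; return np.array([1000*ex@d,1000*ey@d]).round(1)
E
python3 - <<'E'
from held import *
im,C=load("wrist","w8");T=np.load("pics/w8.npy")
for z in (20,58,96): print(z,((proj(C,[cw(-77,-85,z),cw(-68,-85,z),cw(-77,-60,z)])-[312,40])*4).round(0).tolist())
print("TCP in carrier",wc(T[:3,3]))
# rim corner and bottom edge
print(wc(onplane(C,[np.array([282,423])/4+[312,40]],T[2,3]-.055)[0]), wc(onplane(C,[np.array([208,388])/4+[312,40]],T[2,3]-.079)[0]))
print("runner seen", wc(onplane(C,[np.array([665,330])/4+[312,40]],.058)[0]))
E
```

```text
20 [[671.0, 332.0], [659.0, 391.0], [829.0, 334.0]]
58 [[875.0, 367.0], [857.0, 439.0], [1066.0, 369.0]]
96 [[1196.0, 422.0], [1166.0, 514.0], [1431.0, 426.0]]
TCP in carrier [ -18.6 -218.2]
[ -74.2 -169.1] [ -74.1 -168.9]
runner seen [ -81.1 -112.7]
```

```bash
python3 -m crank '{"translation":[[8,0,0.8],[10,0,0],[10,0,0],[10,0,0],[0,0,0],[0,0,0]],"turn":[0,0,0,0,0,0],"claw":[4,4,4,4,4,4]}'; python3 -m crank '{"translation":[[8,0,0],[10,0,0],[10,0,0],[10,0,0],[10,0,0],[5,0,0],[0,0,0],[0,0,0]],"turn":[0,0,0,0,0,0,0,0],"claw":[4,4,4,4,4,4,4,4]}'
python3 - <<'E'
from held import *
im,C=snap("wrist","w9");T=pose();print(wc(T[:3,3]),T[2,3],np.degrees(np.arctan2(T[1,0],T[0,0])));crop(im,212,0,512,384,2,"w9a")
im2,_=snap("scene","s9"); crop(im2,200,90,360,220,5,"s9a")
E
```

```text
t: 10.87
position: [0.5205, 0.0862, 0.1399]
tool_rot: [0.474, -0.474, -0.525, 0.525]
force: [0.0, -0.4, -1.6]
grip_width: 0.0084
t: 11.53
position: [0.5153, 0.1384, 0.1398]
tool_rot: [0.474, -0.474, -0.525, 0.525]
force: [-0.2, 0.6, -3.2]
grip_width: 0.0082
[ -19.7 -126.6] 0.13985724986316933 95.7668771771613
```

View pics/w9a.png

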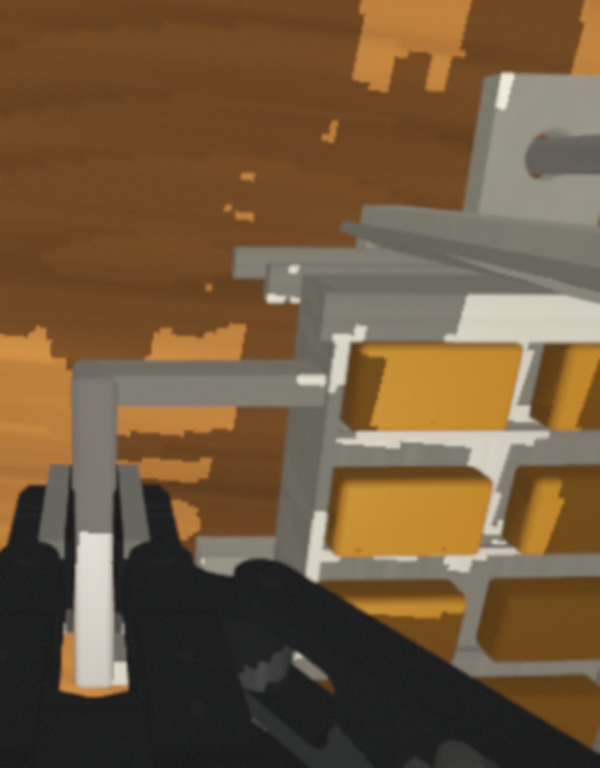

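View pics/s9a.png

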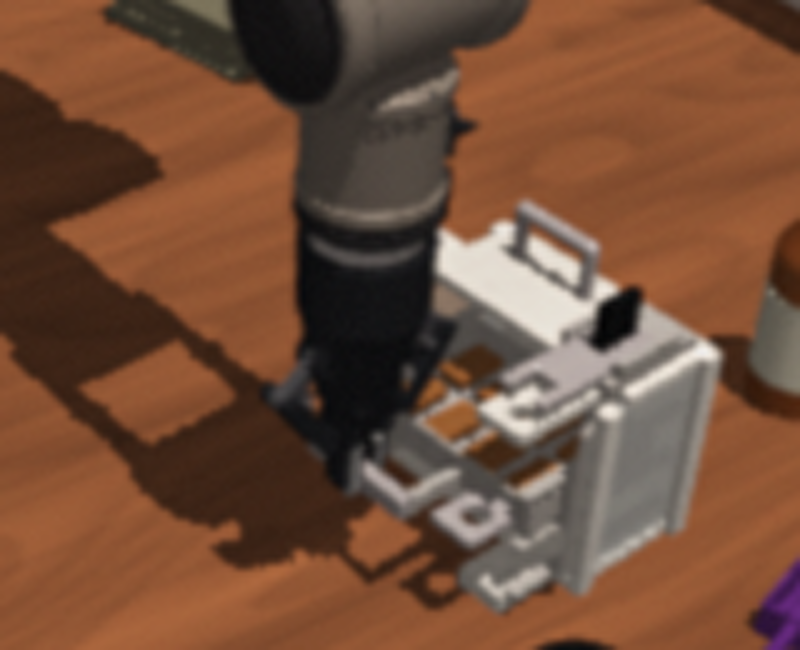

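```bash
python3 -m crank '{"translation":[[6,0,0],[6,0,0],[5,0,0],[3,0,0],[0,0,0],[0,0,0]],"turn":[0,0,0,0,0,0],"claw":[4,4,4,4,4,4]}'; python3 -m crank '{"translation":[[2,0,0],[2,0,0],[0,0,0],[0,0,0]],"turn":[0,0,0,0],"claw":[4,4,4,4]}'
python3 - <<'E'
from held import *
T=pose();print(wc(T[:3,3]),T[2,3])
E
```

```text
t: 12.13
position: [0.5133, 0.1581, 0.1399]
tool_rot: [0.474, -0.474, -0.525, 0.525]
force: [0.2, 0.5, -2.7]
grip_width: 0.0082
t: 12.47
position: [0.513, 0.1619, 0.1399]
tool_rot: [0.474, -0.474, -0.524, 0.524]
force: [0.4, -0.7, -2.6]
grip_width: 0.0086
[ -19.7 -102.6] 0.139868769317874
```

```bash
python3 -m crank '{"translation":[[1.5,0,0],[0,0,0],[0,0,0]],"turn":[0,0,0],"claw":[4,4,4]}'; python3 -m crank '{"translation":[[1.5,0,0],[0,0,0],[0,0,0]],"turn":[0,0,0],"claw":[4,4,4]}'
```

```text
t: 12.72
position: [0.5128, 0.1634, 0.1399]
tool_rot: [0.474, -0.474, -0.524, 0.524]
force: [-0.9, -0.5, -2.9]
grip_width: 0.0086
t: 12.97
position: [0.5128, 0.1641, 0.1398]
tool_rot: [0.474, -0.475, -0.524, 0.525]
force: [0.3, -5.8, -2.6]
grip_width: 0.0084
```

```bash
python3 -m crank '{"translation":[[0,2,0],[0,0,0],[0,0,0]],"turn":[0,0,0],"claw":[4,4,4]}'; python3 -m crank '{"translation":[[0,1.5,0],[0,0,0],[0,0,0]],"turn":[0,0,0],"claw":[4,4,4]}'
```

```text
t: 13.22
position: [0.5128, 0.1641, 0.138]
tool_rot: [0.474, -0.475, -0.524, 0.525]
force: [-0.1, -5.2, 0.2]
grip_width: 0.0085
t: 13.47
position: [0.5128, 0.164, 0.1367]
tool_rot: [0.474, -0.475, -0.524, 0.525]
force: [-0.8, -6.3, 2.0]
grip_width: 0.0082
```

```bash
python3 -m crank '{"translation":[[0,0,0],[0,0,0],[0,0,0],[0,0,0],[0,0,0]],"turn":[0,0,0,0,0],"claw":[20,30,36,36,36]}'
python3 - <<'E'
from held import *
im,C=snap("wrist","w10");T=pose();print(wc(T[:3,3]),T[2,3]);crop(im,212,0,512,384,2,"w10a")
im2,_=snap("scene","s10"); crop(im2,200,90,360,220,5,"s10a")
E
```

```text
t: 13.88
position: [0.5127, 0.1651, 0.1365]
tool_rot: [-0.474, 0.474, 0.525, -0.524]
force: [0.0, 1.0, -0.4]
grip_width: 0.0361
[-19.7 -99.4] 0.13643319169061133
```

View pics/w10a.png

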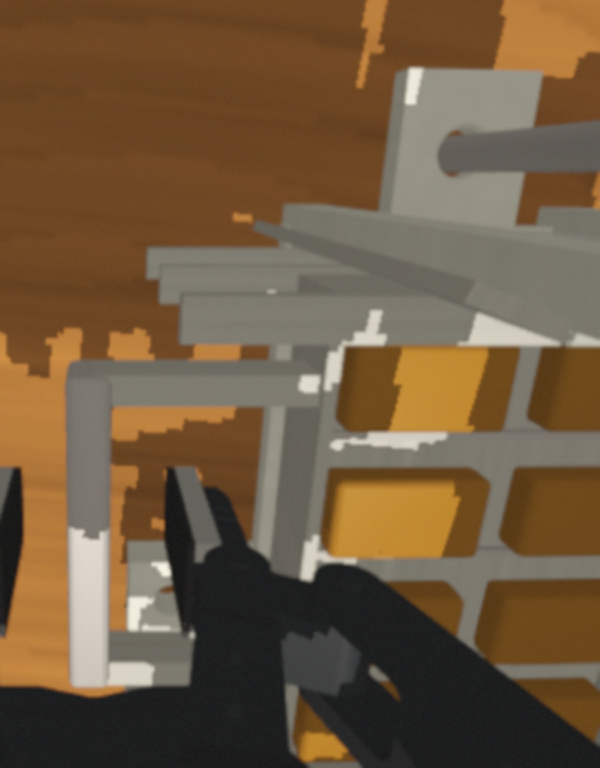

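View pics/s10a.png

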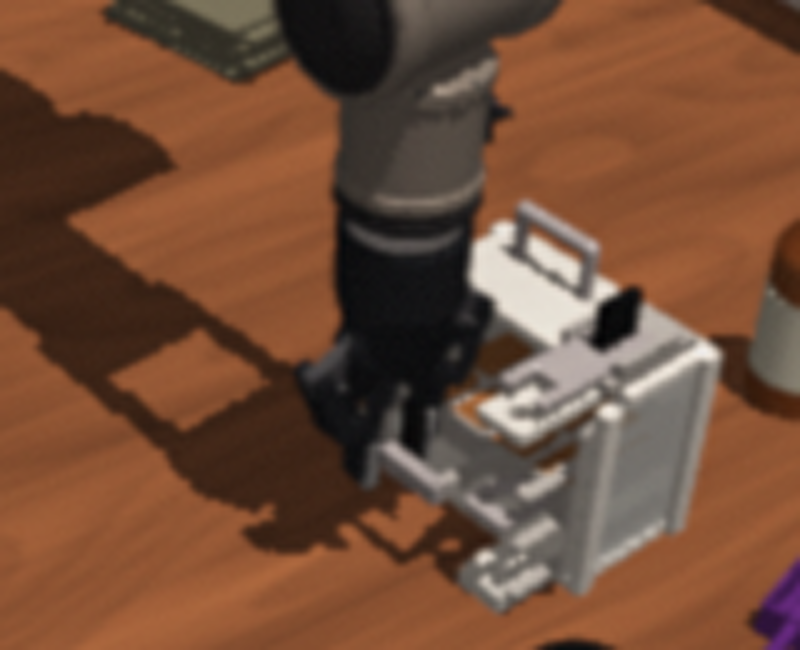

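```bash
python3 - <<'E'
from held import *
im,C=load("wrist","w10");T=np.load("pics/w10.npy")
P=onplane(C,np.array([[68,377],[110,377],[107,686],[70,686]])/2+[212,0],.082)
print(wc(P.mean(0)),np.linalg.norm(P[1]-P[2]),np.linalg.norm(P[0]-P[3])); d=P[3]-P[0];print(np.degrees(np.arctan2(d[1],d[0])))
# ear edges? level-1 runner front
print(wc(onplane(C,[np.array([160,265])/2+[212,0]],.058)[0]),wc(onplane(C,[np.array([180,294])/2+[212,0]],.096)[0]),wc(onplane(C,[np.array([148,247])/2+[212,0]],.020)[0]))
E
```

```text
[ -16.3 -101.3] 0.08162499140696572 0.0816354334314847
5.395432287264483
[-77.2 -84.7] [-77.3 -85. ] [-77.3 -84.4]
```

The tray is home on level 1: bar at carrier (-16.3, -101.3) mm against a nominal of (-15, -102.5). The runner starts also project within 1 mm. Next is the second tray.

```bash
python3 -m crank '{"translation":[[0,-20,0],[0,-30,0],[0,-30,0],[-34,-12,-2],[-36,-12,-2],[-36,-12,-2],[-36,-12,-2],[-36,-12,-2]],"turn":[0,0,0,0,0,0,0,0],"claw":[36,36,36,36,36,36,36,36]}'
python3 -m crank '{"translation":[[-36,-12,-2],[-36,-12,-2],[0,0,0],[0,0,0],[0,0,0],[0,0,0],[0,0,0],[0,0,0]],"turn":[0,0,0.12,0.12,0.12,0.12,0.12,0.12],"claw":[44,44,44,44,44,44,44,44]}'
python3 -m crank '{"translation":[[0,0,0],[0,0,0],[0,0,0],[0,0,0],[0,0,0],[0,0,0],[0,0,0],[0,0,0]],"turn":[0.12,0.12,0.12,0.12,0.12,0.12,0.12,0.12],"claw":[44,44,44,44,44,44,44,44]}'
python3 -m crank '{"translation":[[0,0,0],[0,0,0],[0,0,0],[0,0,0],[0,0,0],[0,0,0],[0,0,0],[0,0,0]],"turn":[0.12,0.12,0.12,0.12,0.12,0.12,0.12,0.12],"claw":[44,44,44,44,44,44,44,44]}'
python3 -m crank '{"translation":[[0,0,0],[0,0,0],[0,0,0],[0,0,0],[0,0,0],[0,0,0],[0,0,0],[0,0,0]],"turn":[0.12,0.12,0.12,0.12,0.12,0,0,0],"claw":[44,44,44,44,44,44,44,44]}'
python3 - <<'E'
from held import *
im,C=snap("wrist","w11");T=pose();print(T.round(4),np.degrees(np.arctan2(T[1,0],T[0,0])))
E
```

```text
t: 14.65
position: [0.5403, -0.0127, 0.2771]
tool_rot: [-0.474, 0.474, 0.525, -0.524]
force: [1.3, 1.2, -0.1]
grip_width: 0.036
t: 15.32
position: [0.5515, -0.0825, 0.3003]
tool_rot: [0.63, -0.63, -0.322, 0.322]
force: [-0.6, 0.4, -0.1]
grip_width: 0.0441
t: 15.98
position: [0.5516, -0.0824, 0.3003]
tool_rot: [0.707, -0.707, 0.005, -0.005]
force: [0.3, 0.2, 0.2]
grip_width: 0.0439
t: 16.65
position: [0.5516, -0.0824, 0.3003]
tool_rot: [-0.625, 0.625, -0.331, 0.331]
force: [0.9, -0.6, 0.1]
grip_width: 0.0438
t: 17.32
position: [0.5516, -0.0824, 0.3004]
tool_rot: [-0.501, 0.501, -0.499, 0.499]
force: [-0.6, -0.2, 0.6]
grip_width: 0.044
[[ 4.600e-03 -0.000e+00  1.000e+00  5.516e-01]
 [-1.000e+00 -1.000e-04  4.600e-03 -8.250e-02]
 [ 1.000e-04 -1.000e+00 -0.000e+00  3.004e-01]
 [ 0.000e+00  0.000e+00  0.000e+00  1.000e+00]] -89.73602484482788
```

View pics/w11.png

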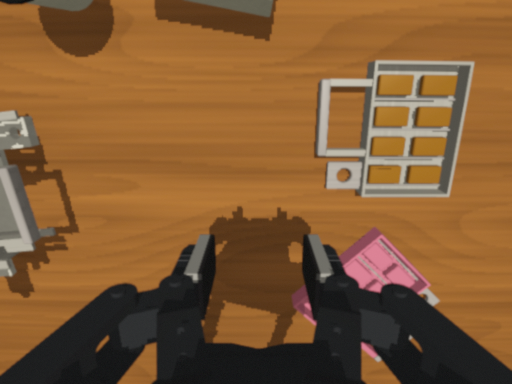

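```bash
python3 - <<'E'
from h import *
im,C=load("wrist","w11");crop(im,305,50,485,210,4,"w11a")
E
```

```text
(no output)
```

View pics/w11a.png

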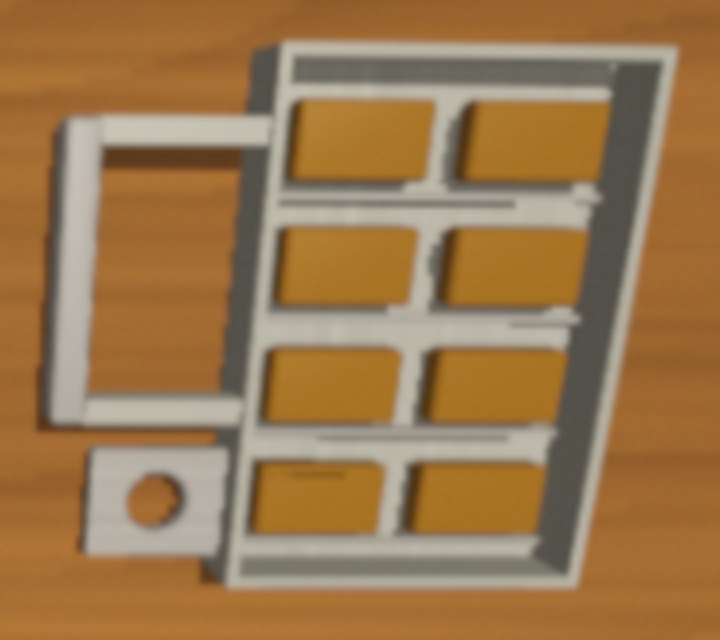

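```bash
python3 - <<'E'
from h import *
_,C=load("wrist","w11");o=np.array([305,50])
P=onplane(C,np.array([[66,118],[102,118],[84,424],[48,424]])/4+o,.024);m=P.mean(0);d=P[3]-P[0]+P[2]-P[1]
y=np.arctan2(d[1],d[0]);print(m.round(4),np.degrees(y),np.linalg.norm(P[3]-P[0]).round(4),np.linalg.norm(P[1]-P[0]).round(4))
h=onplane(C,[np.array([155,500])/4+o],.014)[0];ex=d[:2]/np.linalg.norm(d[:2]);ey=np.array([-ex[1],ex[0]]);print("hole rel",1000*ex@(h-m)[:2],1000*ey@(h-m)[:2])
T=np.load("pics/w11.npy");print("tool delta mm",(1000*T[:3,:3].T@(m-T[:3,3])).round(1))
E
```

```text
[ 0.5985 -0.1546  0.024 ] -179.5725004256343 0.0821 0.0095
hole rel 66.18368858864386 29.93498196573961
tool delta mm [ 72.4 276.4  46.5]
```

```bash
python3 -m crank '{"translation":[[18,29,12],[18,29,12],[18,29,12],[18,29,12],[0,0,0],[0,0,0],[0,0,0],[0,0,0]],"turn":[0,0,0,0,0,0,0,0],"claw":[44,44,44,44,44,44,44,44]}'
python3 - <<'E'
from h import *
im,C=snap("wrist","w12");T=pose();print(T.round(4)); crop(im,225,120,345,260,4,"w12a"); print((proj(C,[[.5985,-.1546,.024]])-[225,120])*4)
E
```

```text
t: 18.03
position: [0.6001, -0.1539, 0.1863]
tool_rot: [0.501, -0.5, 0.498, -0.5]
force: [0.5, -0.4, 1.2]
grip_width: 0.0444
[[ 0.0031  0.003   1.      0.6002]
 [-1.     -0.0011  0.0031 -0.1539]
 [ 0.0011 -1.      0.003   0.1865]
 [ 0.      0.      0.      1.    ]]
[[131.27964764 302.81053915]]
```

View pics/w12a.png

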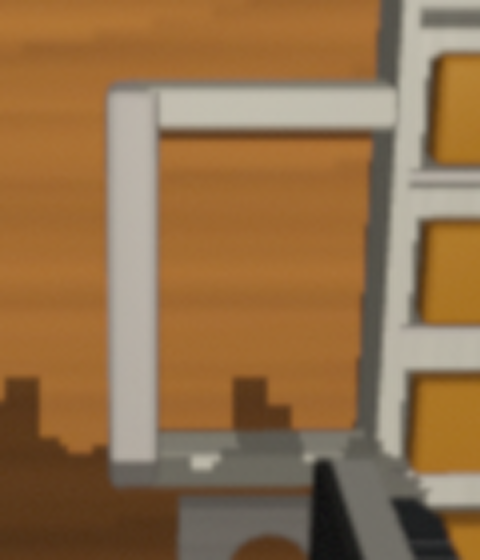

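```bash
python3 - <<'E'
from h import *
_,C1=load("wrist","w11");_,C2=load("wrist","w12")
print(tri([(C1,np.array([75,271])/4+[305,50]),(C2,np.array([132,286])/4+[225,120])]))
E
python3 -m crank '{"translation":[[0,30,0],[0,30,0],[0,25,0],[0,15,0],[0,7,0],[0,0,0],[0,0,0],[0,0,0]],"turn":[0,0,0,0,0,0,0,0],"claw":[44,44,44,44,44,44,44,44]}'; python3 -m crank '{"translation":[[0,0,0],[0,0,0],[0,0,0],[0,0,0],[0,0,0],[0,0,0],[0,0,0],[0,0,0]],"turn":[0,0,0,0,0,0,0,0],"claw":[44,30,20,10,4,4,4,4]}'
```

```text
(array([ 0.59981065, -0.1551817 ,  0.01869511]), [np.float64(0.6), np.float64(0.6)])
t: 18.75
position: [0.6007, -0.1546, 0.0794]
tool_rot: [0.501, -0.5, 0.498, -0.501]
force: [0.1, 0.6, 0.2]
grip_width: 0.0441
t: 19.42
position: [0.5999, -0.1543, 0.0778]
tool_rot: [0.501, -0.5, 0.499, -0.5]
force: [-1.0, 2.0, 4.8]
grip_width: 0.0084
```

```bash
python3 -m crank '{"translation":[[0,-15,0],[0,-33,0],[-26,-29,-11.5],[-26,-29,-11.5],[-26,-29,-11.5],[-26,-29,-11.5],[-26,-29,-11.5],[-28,-29,-11.5]],"turn":[0,0,0,0,0,0,0,0],"claw":[4,4,4,4,4,4,4,4]}'
python3 -m crank '{"translation":[[0,0,0],[0,0,0],[0,0,0],[0,0,0],[0,0,0],[0,0,0],[0,0,0],[0,0,0]],"turn":[-0.05,-0.1,-0.11,-0.11,-0.11,-0.11,-0.11,-0.11],"claw":[4,4,4,4,4,4,4,4]}'
python3 -m crank '{"translation":[[0,0,0],[0,0,0],[0,0,0],[0,0,0],[0,0,0],[0,0,0],[0,0,0],[0,0,0]],"turn":[-0.11,-0.11,-0.11,-0.11,-0.11,-0.11,-0.11,-0.11],"claw":[4,4,4,4,4,4,4,4]}'
python3 -m crank '{"translation":[[0,0,0],[0,0,0],[0,0,0],[0,0,0],[0,0,0],[0,0,0],[0,0,0],[0,0,0]],"turn":[-0.11,-0.11,-0.11,-0.11,-0.11,-0.11,-0.11,-0.11],"claw":[4,4,4,4,4,4,4,4]}'
python3 -m crank '{"translation":[[0,0,0],[0,0,0],[0,0,0],[0,0,0],[0,0,0],[0,0,0],[0,0,0],[0,0,0]],"turn":[-0.11,-0.11,-0.11,-0.1,-0.1,-0.08,0,0],"claw":[4,4,4,4,4,4,4,4]}'
python3 - <<'E'
from held import *
T=pose();print(T.round(4),np.degrees(np.arctan2(T[1,0],T[0,0])),wc(T[:3,3]))
E
```

```text
t: 20.08
position: [0.5294, 0.0042, 0.2997]
tool_rot: [-0.5, 0.501, -0.5, 0.499]
force: [0.9, -0.6, -2.4]
grip_width: 0.0084
t: 20.75
position: [0.5301, 0.0033, 0.2982]
tool_rot: [-0.657, 0.658, -0.261, 0.259]
force: [0.8, -0.5, -2.6]
grip_width: 0.0085
t: 21.42
position: [0.5301, 0.0032, 0.2981]
tool_rot: [0.706, -0.706, -0.044, 0.045]
force: [0.4, 0.2, -2.6]
grip_width: 0.0087
t: 22.08
position: [0.5301, 0.0031, 0.2981]
tool_rot: [0.62, -0.619, -0.34, 0.342]
force: [-0.4, 1.2, -3.5]
grip_width: 0.0087
t: 22.75
position: [0.5303, 0.0032, 0.2985]
tool_rot: [0.491, -0.49, -0.509, 0.51]
force: [-0.5, 0.1, -2.4]
grip_width: 0.0083
[[-3.760e-02 -1.300e-03 -9.993e-01  5.303e-01]
 [ 9.993e-01 -2.000e-04 -3.760e-02  3.200e-03]
 [-2.000e-04 -1.000e+00  1.300e-03  2.985e-01]
 [ 0.000e+00  0.000e+00  0.000e+00  1.000e+00]] 92.15346844359182 [ -18.  -262.2]
```

```bash
python3 -m crank '{"translation":[[0,0,0],[0,20,0],[0,30,0],[0,30,0],[0,25,0],[0,12,0],[0,0,0],[0,0,0]],"turn":[-0.06,0,0,0,0,0,0,0],"claw":[4,4,4,4,4,4,4,4]}'
python3 -m crank '{"translation":[[0,0,0],[0,0,0]],"turn":[0,0],"claw":[4,4]}'
python3 - <<'E'
from held import *
im,C=snap("wrist","w13");T=pose();print(T.round(4),np.degrees(np.arctan2(T[1,0],T[0,0])),wc(T[:3,3])); crop(im,235,90,512,384,2.7,"w13a")
im2,_=snap("scene","s13"); crop(im2,200,90,360,220,5,"s13a")
E
```

```text
t: 23.42
position: [0.5304, 0.0033, 0.1818]
tool_rot: [0.475, -0.474, -0.524, 0.524]
force: [-0.6, -1.3, -2.2]
grip_width: 0.0085
t: 23.58
position: [0.5313, 0.0032, 0.1836]
tool_rot: [-0.474, 0.475, 0.525, -0.524]
force: [0.4, -1.5, -2.8]
grip_width: 0.0083
[[-9.960e-02  2.700e-03 -9.950e-01  5.312e-01]
 [ 9.950e-01 -5.000e-04 -9.960e-02  3.200e-03]
 [-8.000e-04 -1.000e+00 -2.600e-03  1.835e-01]
 [ 0.000e+00  0.000e+00  0.000e+00  1.000e+00]] 95.71560810716618 [ -17.1 -262.3]
```

View pics/w13a.png

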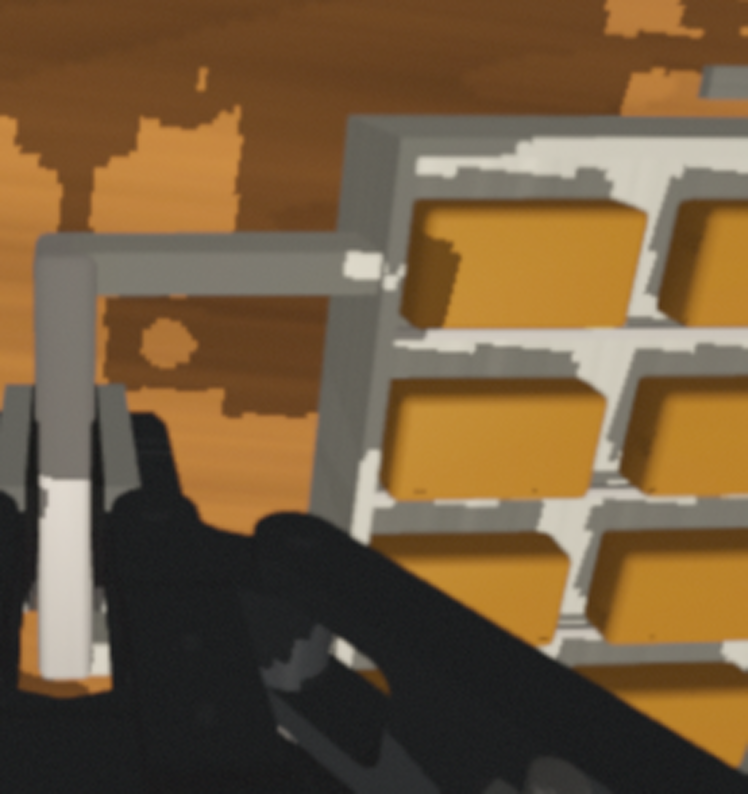

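View pics/s13a.png

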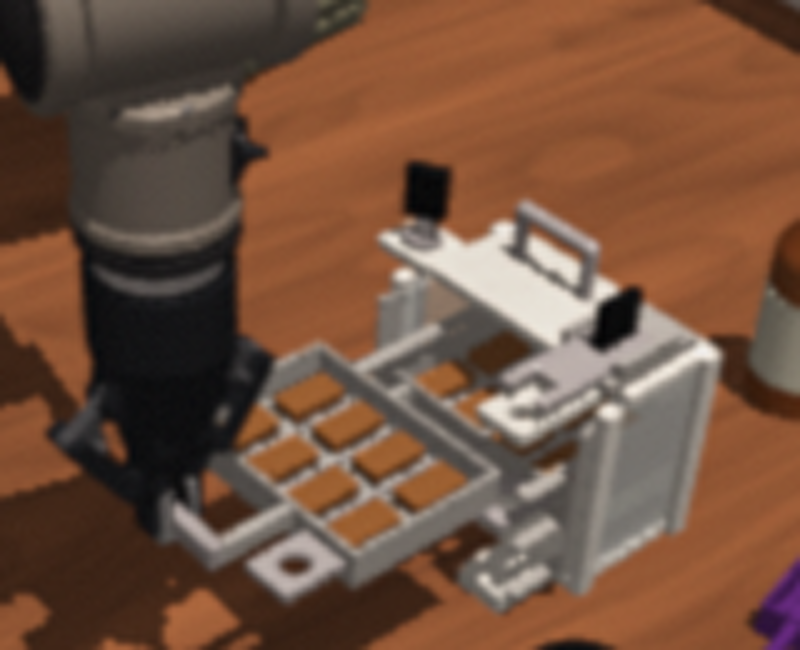

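```bash
python3 - <<'E'
from held import *
_,C=load("wrist","w13");T=np.load("pics/w13.npy");o=np.array([235,90])
m=held("w13",np.array([[38,255],[95,255],[90,677],[40,677]])/2.7+o,.055);print(wc(m))
print("rim corner",wc(onplane(C,[np.array([400,138])/2.7+o],T[2,3]-.055)[0]))
E
```

```text
bar [0.5336 0.0028 0.1286] tray x yaw 5.6 in tool mm [-0.6 55.  -2.1] len 0.0824 0.0824 w 0.0088
[ -14.7 -262.9]
rim corner [ -74.4 -213.3]
```

```bash
python3 -m crank '{"translation":[[10,3,0.5],[15,0,0],[15,0,0],[5,0,0],[0,0,0],[0,0,0],[0,0,0]],"turn":[0,0,0,0,0,0,0],"claw":[4,4,4,4,4,4,4]}'
python3 - <<'E'
from held import *
im,C=snap("wrist","w14");T=pose();print(T[2,3],np.degrees(np.arctan2(T[1,0],T[0,0])),wc(T[:3,3])); crop(im,235,0,512,294,2.7,"w14a")
im2,_=snap("scene","s14"); crop(im2,200,90,360,220,5,"s14a")
for z in (20,58,96): print(z,((proj(C,[cw(-77,-85,z),cw(-68,-85,z),cw(-77,-60,z)])-[235,0])*2.7).round(0).tolist())
E
```

```text
t: 24.27
position: [0.5257, 0.0477, 0.1793]
tool_rot: [-0.474, 0.475, 0.524, -0.524]
force: [-0.2, -0.6, -2.7]
grip_width: 0.0083
0.17925632425448546 95.71439547601192 [ -18.3 -217.6]
20 [[561.0, 315.0], [555.0, 349.0], [651.0, 316.0]]
58 [[654.0, 330.0], [646.0, 370.0], [760.0, 332.0]]
96 [[789.0, 353.0], [777.0, 401.0], [917.0, 355.0]]
```

View pics/w14a.png

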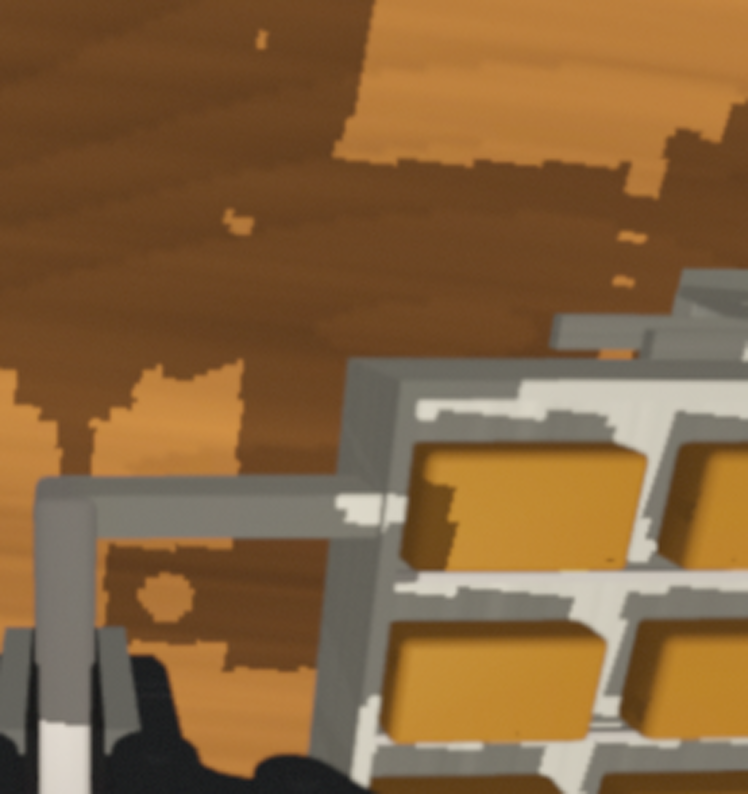

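View pics/s14a.png

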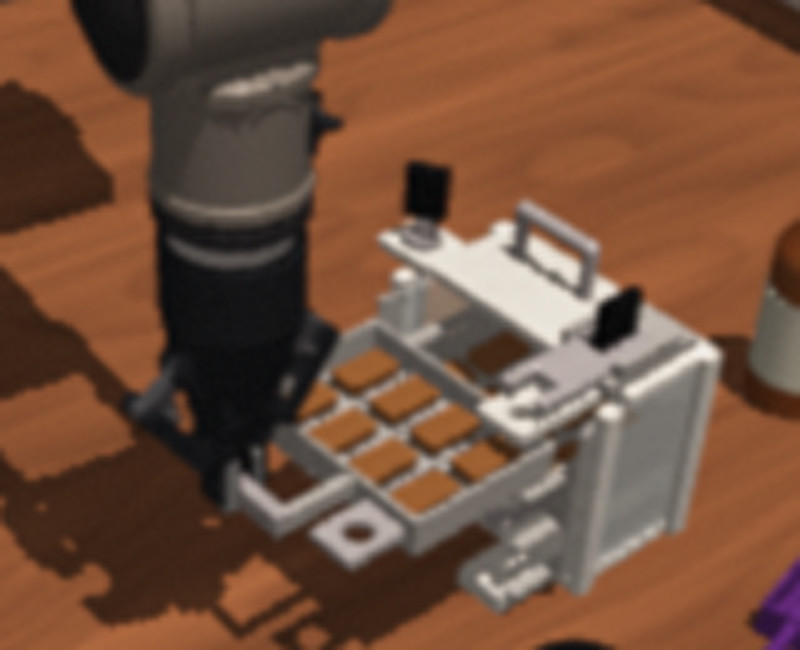

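```bash
python3 -m crank '{"translation":[[8,0,0],[10,0,0],[10,0,0],[10,0,0],[0,0,0],[0,0,0]],"turn":[0,0,0,0,0,0],"claw":[4,4,4,4,4,4]}'; python3 -m crank '{"translation":[[8,0,0],[10,0,0],[10,0,0],[10,0,0],[10,0,0],[5,0,0],[0,0,0],[0,0,0]],"turn":[0,0,0,0,0,0,0,0],"claw":[4,4,4,4,4,4,4,4]}'; python3 -m crank '{"translation":[[6,0,0],[6,0,0],[5,0,0],[3,0,0],[2,0,0],[0,0,0],[0,0,0]],"turn":[0,0,0,0,0,0,0],"claw":[4,4,4,4,4,4,4]}'
python3 - <<'E'
from held import *
T=pose();print(wc(T[:3,3]),T[2,3])
E
```

```text
t: 24.87
position: [0.5216, 0.0868, 0.1792]
tool_rot: [0.474, -0.474, -0.525, 0.525]
force: [-0.2, 0.3, -2.5]
grip_width: 0.0082
t: 25.53
position: [0.5163, 0.1389, 0.1792]
tool_rot: [0.474, -0.474, -0.525, 0.525]
force: [-0.2, 0.2, -3.0]
grip_width: 0.0086
t: 26.12
position: [0.5142, 0.1605, 0.1792]
tool_rot: [0.474, -0.474, -0.524, 0.525]
force: [0.0, -0.5, -2.2]
grip_width: 0.0087
[ -18.6 -104.1] 0.17918696011374663
```

```bash
python3 -m crank '{"translation":[[2,0,0],[1,0,0],[0,0,0],[0,0,0]],"turn":[0,0,0,0],"claw":[4,4,4,4]}'; python3 -m crank '{"translation":[[1.5,0,0],[0,0,0],[0,0,0]],"turn":[0,0,0],"claw":[4,4,4]}'
```

```text
t: 26.45
position: [0.5139, 0.1634, 0.1792]
tool_rot: [0.474, -0.474, -0.524, 0.524]
force: [-0.5, 0.2, -1.7]
grip_width: 0.0085
t: 26.7
position: [0.5138, 0.1642, 0.1791]
tool_rot: [0.474, -0.475, -0.524, 0.525]
force: [-0.1, -4.9, -1.9]
grip_width: 0.0087
```

```bash
python3 -m crank '{"translation":[[0,2,0],[0,0,0],[0,0,0]],"turn":[0,0,0],"claw":[4,4,4]}'; python3 -m crank '{"translation":[[0,1.5,0],[0,0,0],[0,0,0]],"turn":[0,0,0],"claw":[4,4,4]}'
```

```text
t: 26.95
position: [0.5138, 0.1641, 0.1773]
tool_rot: [0.474, -0.475, -0.524, 0.525]
force: [-0.4, -5.6, 0.2]
grip_width: 0.0085
t: 27.2
position: [0.5139, 0.1641, 0.176]
tool_rot: [0.474, -0.475, -0.524, 0.525]
force: [-1.1, -7.2, 1.4]
grip_width: 0.0084
```

```bash
python3 -m crank '{"translation":[[0,0,0],[0,0,0],[0,0,0],[0,0,0],[0,0,0],[0,0,0]],"turn":[0,0,0,0,0,0],"claw":[20,30,36,36,36,36]}'
python3 - <<'E'
from held import *
im,C=snap("wrist","w15");T=pose();print(wc(T[:3,3]),T[2,3]);crop(im,212,0,512,384,2,"w15a")
im2,_=snap("scene","s15"); crop(im2,200,90,360,220,5,"s15a")
E
```

```text
t: 27.7
position: [0.5138, 0.1651, 0.1758]
tool_rot: [-0.474, 0.474, 0.525, -0.524]
force: [-1.2, 0.3, -0.5]
grip_width: 0.036
[-18.6 -99.5] 0.1757519436489039
```

View pics/w15a.png

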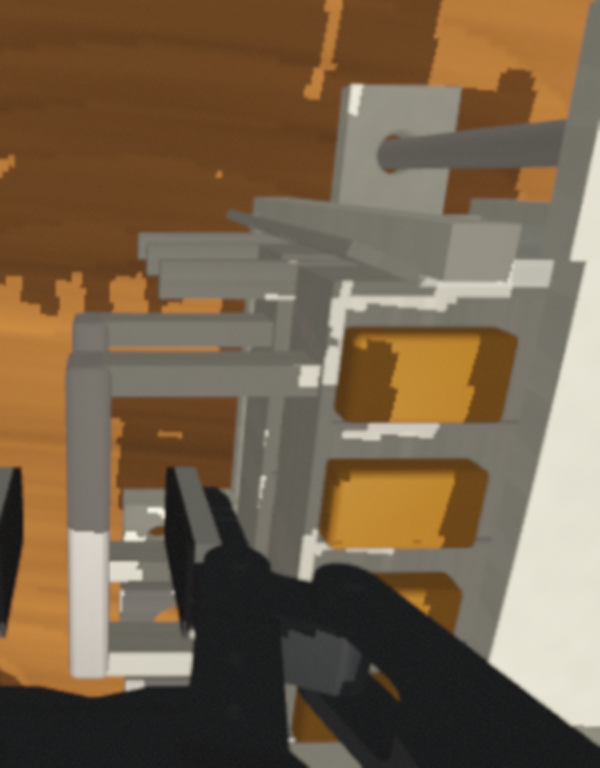

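View pics/s15a.png

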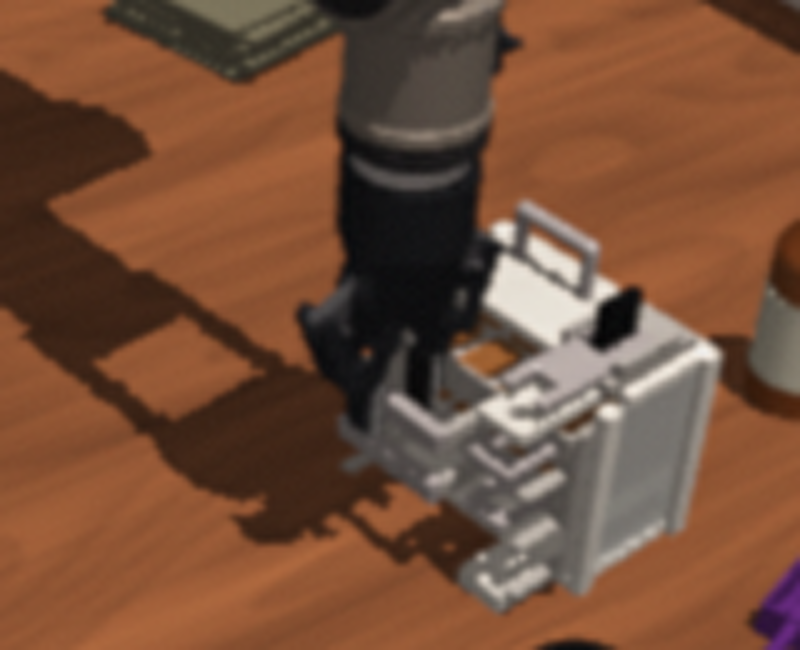

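```bash
python3 - <<'E'
from held import *
_,C=load("wrist","w15")
P=onplane(C,np.array([[68,365],[110,365],[107,677],[70,677]])/2+[212,0],.120)
print("tray B bar",wc(P.mean(0)),np.linalg.norm(P[1]-P[2]).round(4))
E
python3 -m crank '{"translation":[[0,-20,0],[0,-35,0],[0,-35,0],[0,-35,0],[0,-30,0],[30,0,0],[35,0,0],[10,0,0]],"turn":[0,0,0,0,0,0,0,0],"claw":[36,36,36,36,36,36,36,36]}'
python3 -m crank '{"translation":[[0,0,0],[0,0,0],[0,0,0],[0,0,0],[0,0,0],[0,0,0],[0,0,0],[0,0,0]],"turn":[0.12,0.12,0.12,0.12,0.12,0.12,0.12,0.12],"claw":[36,36,36,36,36,36,36,36]}'
python3 -m crank '{"translation":[[0,0,0],[0,0,0],[0,0,0],[0,0,0],[0,0,0],[0,0,0],[0,0,0],[0,0,0]],"turn":[0.12,0.12,0.12,0.12,0.12,0.01,0,0],"claw":[36,36,36,36,36,36,36,36]}'
python3 - <<'E'
from held import *
im,C=snap("wrist","w16");T=pose();print(T.round(4),wc(T[:3,3]),np.degrees(np.arctan2(T[1,0],T[0,0])))
crop(im,0,0,512,384,1.5,"w16b")
E
```

```text
tray B bar [ -17.1 -101.4] 0.0823
t: 28.47
position: [0.5056, 0.2427, 0.3314]
tool_rot: [-0.474, 0.474, 0.526, -0.524]
force: [-0.5, -0.3, -0.5]
grip_width: 0.0364
t: 29.13
position: [0.5062, 0.2394, 0.3303]
tool_rot: [-0.664, 0.664, 0.244, -0.244]
force: [0.3, -0.7, 0.2]
grip_width: 0.0363
t: 29.8
position: [0.5062, 0.2395, 0.3305]
tool_rot: [-0.706, 0.706, 0.037, -0.037]
force: [-0.8, 0.7, 0.7]
grip_width: 0.0361
[[ 9.946e-01 -2.000e-04 -1.037e-01  5.062e-01]
 [ 1.037e-01 -2.000e-04  9.946e-01  2.395e-01]
 [-2.000e-04 -1.000e+00 -2.000e-04  3.306e-01]
 [ 0.000e+00  0.000e+00  0.000e+00  1.000e+00]] [-18.9 -24.7] 5.950387573093144
```

View pics/w16b.png

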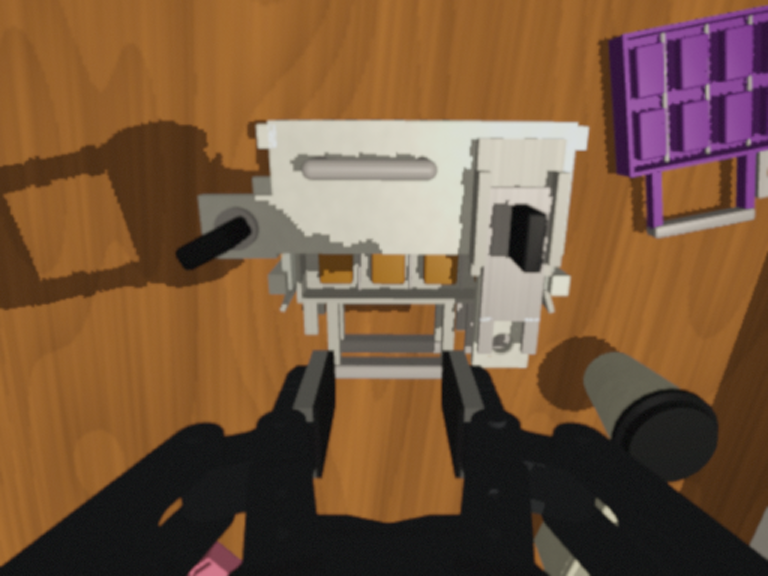

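```bash
python3 -m crank '{"translation":[[20,0,0],[25,0,0],[20,0,0],[0,0,0],[0,0,0],[0,0,0]],"turn":[0.006,0,0,0,0,0],"claw":[36,36,36,36,36,36]}'
python3 - <<'E'
from held import *
im,C=snap("wrist","w17");T=pose();print(T[:3,3].round(4),wc(T[:3,3]),np.degrees(np.arctan2(T[1,0],T[0,0])))
crop(im,150,60,400,260,3,"w17a")
im,C=load("wrist","w16");crop(im,110,70,410,270,2.6,"w16a")
E
```

```text
t: 30.35
position: [0.5704, 0.2458, 0.3303]
tool_rot: [-0.706, 0.706, 0.034, -0.034]
force: [0.7, -0.6, 0.5]
grip_width: 0.0357
[0.5702 0.2459 0.3306] [ 45.4 -24.6] 5.500653234008056
```

View pics/w16a.png

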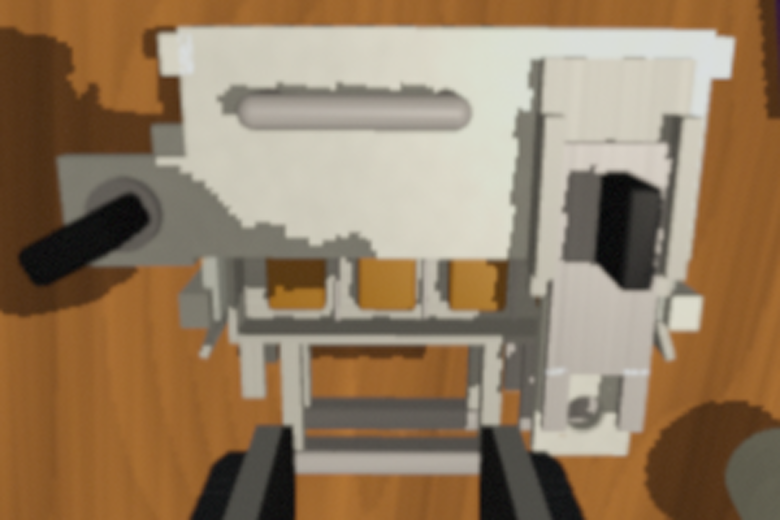

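View pics/w17a.png

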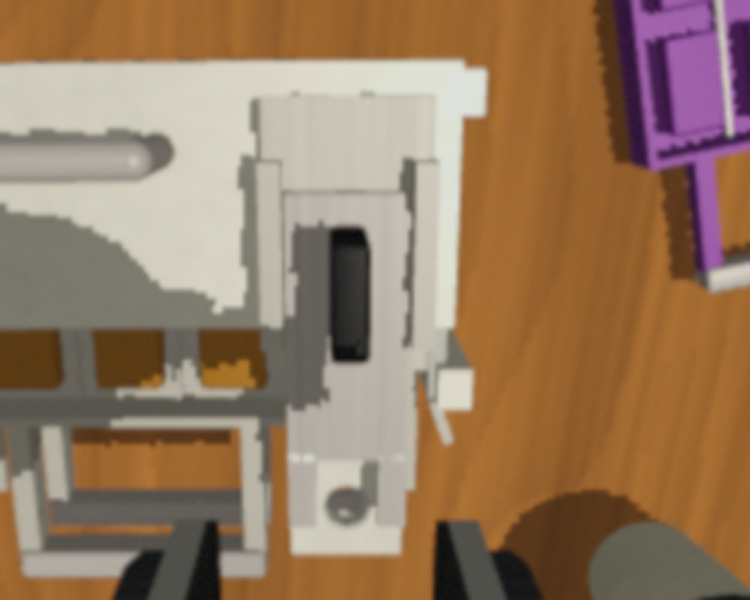

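```bash
python3 - <<'E'
from held import *
_,A=load("wrist","w16");_,B=load("wrist","w17");oa=np.array([110,70]);ob=np.array([150,60])
def t(n,a,b):
    p,r=tri([(A,np.array(a)/2.6+oa),(B,np.array(b)/3+ob)]);print(n,p.round(4),r,wc(p))
t("knob top",(642,236),(350,302))
t("top hole",(583,410),(346,505))
t("lug front-left",(533,453),(291,553));t("lug front right",(628,455),(402,553))
t("roof back right",(718,40),(465,62))
t("fork back left",(563,143),(285,192));t("fork back right",(668,143),(405,192))
t("fork tine left end",(548,425),(291,527)); t("fork tine right end",(642,432),(403,527))
for z in (.16,.18): print(wc(onplane(B,[np.array([350,302])/3+ob],z)[0]))
print("hole@138",wc(onplane(A,[np.array([583,410])/2.6+oa],.138)[0]),wc(onplane(B,[np.array([346,505])/3+ob],.138)[0]))
P=onplane(B,np.array([[331,245],[369,245],[369,360],[331,360]])/3+ob,.178);print([wc(p).tolist() for p in P])
E
```

```text
knob top [0.574  0.2741 0.1828] [np.float64(0.2), np.float64(0.2)] [52.   3.2]
top hole [0.5816 0.2003 0.1372] [np.float64(0.5), np.float64(0.5)] [ 52.3 -71. ]
lug front-left [0.5661 0.1826 0.1387] [np.float64(0.1), np.float64(0.1)] [ 35.2 -87.1]
lug front right [0.6008 0.1852 0.1379] [np.float64(0.1), np.float64(0.1)] [ 69.9 -87.9]
roof back right [0.5995 0.3304 0.141 ] [np.float64(1.3), np.float64(1.3)] [82.8 56.7]
fork back left [0.5554 0.2942 0.1498] [np.float64(0.2), np.float64(0.2)] [35.4 24.9]
fork back right [0.5868 0.2976 0.1519] [np.float64(0.0), np.float64(0.0)] [66.9 25.3]
fork tine left end [0.5651 0.2014 0.1562] [np.float64(1.0), np.float64(1.0)] [ 36.  -68.3]
fork tine right end [0.5979 0.2019 0.1532] [np.float64(0.0), np.float64(0.0)] [ 68.6 -71.1]
[52.5 -2.3]
[52.   2.3]
hole@138 [ 52.  -70.2] [ 52.3 -71.2]
[[47.5, 15.8], [56.5, 15.8], [56.9, -12.8], [47.5, -12.8]]
```

```bash
python3 -m crank '{"translation":[[6.5,10,27],[0,30,0],[0,30,0],[0,20,0],[0,10,0],[0,0,0],[0,0,0],[0,0,0]],"turn":[0,0,0,0,0,0,0,0],"claw":[36,36,36,36,36,36,36,36]}'
python3 - <<'E'
from held import *
im,C=snap("wrist","w18");T=pose();print(T[:3,3].round(4),wc(T[:3,3]),np.degrees(np.arctan2(T[1,0],T[0,0])))
E
```

```text
t: 31.07
position: [0.5755, 0.2736, 0.2328]
tool_rot: [0.707, -0.706, -0.035, 0.032]
force: [-0.0, -0.3, -0.3]
grip_width: 0.036
[0.5755 0.2735 0.2329] [53.4  2.4] 5.446562811805186
```

View pics/w18.png

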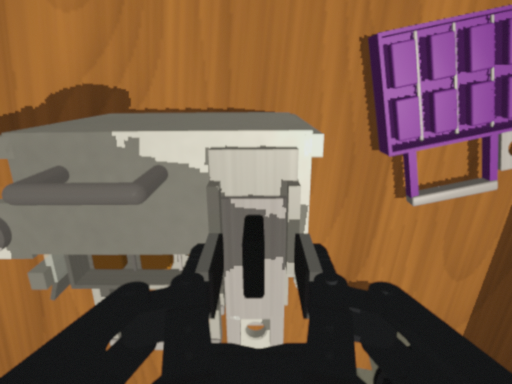

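```bash
python3 -m crank '{"translation":[[-0.5,4,0],[0,0,0],[0,0,0],[0,0,0],[0,0,0],[0,0,0]],"turn":[0,0,0,0,0,0],"claw":[20,10,4,4,4,4]}'
python3 -m crank '{"translation":[[0,0,3],[0,0,3],[0,0,3],[0,0,0],[0,0,0]],"turn":[0,0,0,0,0],"claw":[4,4,4,4,4]}'
python3 - <<'E'
from held import *
T=pose();print(wc(T[:3,3]),T[2,3])
E
```

```text
t: 31.62
position: [0.5735, 0.2733, 0.2272]
tool_rot: [-0.706, 0.706, 0.033, -0.034]
force: [-5.0, 0.3, 3.9]
grip_width: 0.009
t: 32.03
position: [0.5726, 0.2824, 0.2272]
tool_rot: [-0.706, 0.706, 0.033, -0.034]
force: [-4.6, -0.2, 3.7]
grip_width: 0.009
[51.3 11.5] 0.22722216718554067
```

```bash
python3 -m crank '{"translation":[[1,-1,3],[0,0,3],[0,0,0],[0,0,0]],"turn":[0,0,0,0],"claw":[4,4,4,4]}'
python3 -m crank '{"translation":[[0,0,2],[0,0,2],[0,0,0],[0,0,0]],"turn":[0,0,0,0],"claw":[4,4,4,4]}'
python3 - <<'E'
from held import *
T=pose();print(wc(T[:3,3]),T[2,3])
im,C=snap("wrist","w19")
E
```

```text
t: 32.37
position: [0.5722, 0.2883, 0.2273]
tool_rot: [-0.706, 0.707, 0.032, -0.036]
force: [-6.7, -0.8, 1.2]
grip_width: 0.0093
t: 32.7
position: [0.5719, 0.2916, 0.2273]
tool_rot: [-0.706, 0.707, 0.032, -0.036]
force: [-7.9, -2.8, 1.3]
grip_width: 0.0092
[51.6 20.8] 0.22725886483656596
```

View pics/w19.png

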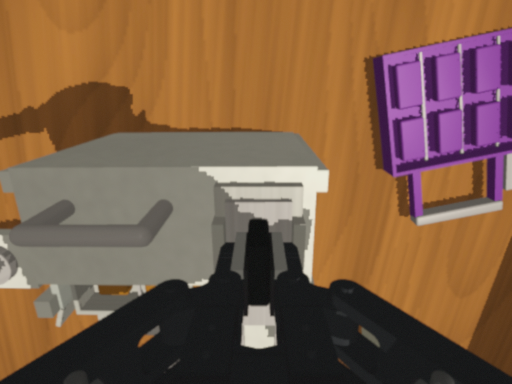

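```bash
python3 -m crank '{"translation":[[-2,0,2],[0,0,2],[0,0,0],[0,0,0]],"turn":[0,0,0,0],"claw":[4,4,4,4]}'
python3 -m crank '{"translation":[[0,0,2],[0,0,0],[0,0,0]],"turn":[0,0,0],"claw":[4,4,4]}'
python3 - <<'E'
from held import *
T=pose();print(wc(T[:3,3]),T[2,3])
E
```

```text
t: 33.08
position: [0.5715, 0.2921, 0.2272]
tool_rot: [-0.704, 0.709, 0.033, -0.034]
force: [-0.1, -15.4, -1.4]
grip_width: 0.0093
t: 33.33
position: [0.5716, 0.2924, 0.2271]
tool_rot: [-0.703, 0.71, 0.032, -0.034]
force: [0.9, -21.7, 0.5]
grip_width: 0.0092
[51.4 21.6] 0.2271207671371335
```

```bash
python3 -m crank '{"translation":[[0,0,-4],[0,0,0],[0,0,0],[0,0,0],[0,0,0],[0,0,0]],"turn":[0,0,0,0,0,0],"claw":[4,4,20,36,36,36]}'
python3 -m crank '{"translation":[[0,-30,0],[0,-35,0],[-30,-25,0],[-35,0,-20],[-35,0,-20],[-15,0,-5],[0,0,0],[0,0,0]],"turn":[0,0,0,0,0,0,0,0],"claw":[36,36,36,36,36,36,36,36]}'
python3 - <<'E'
from held import *
im,C=snap("wrist","w20");T=pose();print(T[:3,3].round(4),wc(T[:3,3]),np.degrees(np.arctan2(T[1,0],T[0,0])))
crop(im,0,0,512,384,1.5,"w20b")
E
```

```text
t: 33.83
position: [0.5714, 0.2947, 0.228]
tool_rot: [0.706, -0.706, -0.034, 0.033]
force: [-0.2, 0.1, -0.5]
grip_width: 0.0361
t: 34.5
position: [0.4611, 0.2387, 0.3187]
tool_rot: [0.707, -0.706, -0.034, 0.033]
force: [1.2, 0.6, 0.2]
grip_width: 0.0361
[0.4618 0.2389 0.3184] [-63.2 -20.9] 5.459028220209792
```

View pics/w20b.png

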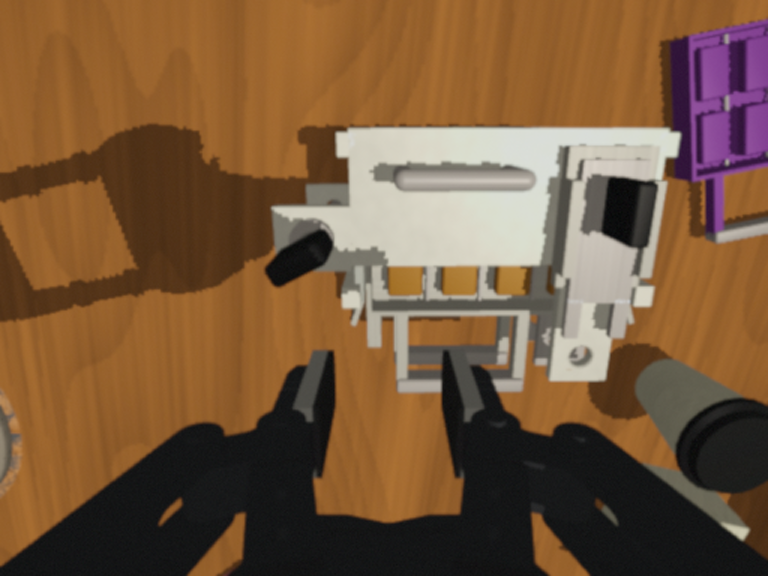

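```bash
python3 -m crank '{"translation":[[-14,-8,-13],[-14,-8,-13],[-13,-8,-13],[0,0,0],[0,0,0],[0,0,0]],"turn":[0,0,0,0,0,0],"claw":[36,36,36,36,36,36]}'
python3 - <<'E'
from held import *
im,C=snap("wrist","w21");T=pose();print(T[:3,3].round(4),wc(T[:3,3]),np.degrees(np.arctan2(T[1,0],T[0,0])))
crop(im,200,50,350,170,5,"w21a")
im,_=load("wrist","w20");crop(im,160,120,260,200,7,"w20a")
E
```

```text
t: 35.05
position: [0.4252, 0.1963, 0.3414]
tool_rot: [0.706, -0.706, -0.034, 0.033]
force: [0.3, 0.5, 0.5]
grip_width: 0.0361
[0.425  0.1963 0.3412] [-104.   -59.7] 5.45506629149444
```

View pics/w21a.png

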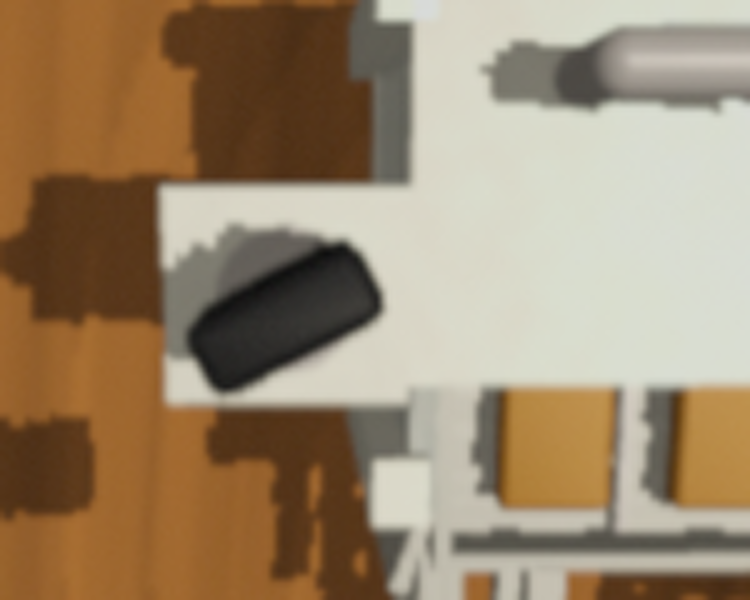

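View pics/w20a.png

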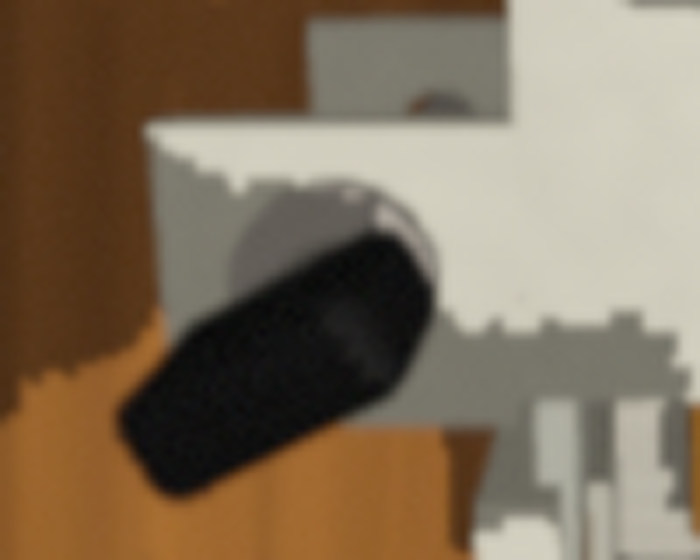

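```bash
python3 - <<'E'
from held import *
im,C=load("wrist","w21")
m=((im.max(2)<70)).astype(np.uint8); m[:, :]*=1; m2=np.zeros_like(m);m2[80:140,225:290]=m[80:140,225:290]
n,l,s,c=cv2.connectedComponentsWithStats(m2);i=1+np.argmax(s[1:,4]);cs=cv2.findContours((l==i).astype(np.uint8),0,2)[0][0]
r=cv2.minAreaRect(cs);print(r,s[i])
for z in (.192,.174): print(z,wc(onplane(C,[r[0]],z)[0]))
bp=cv2.boxPoints(r);P=onplane(C,bp,.192);print([round(1000*np.linalg.norm(P[k]-P[(k+1)%4]),1) for k in range(4)],np.degrees(np.arctan2((P[1]-P[0])[1],(P[1]-P[0])[0])),np.degrees(np.arctan2((P[2]-P[1])[1],(P[2]-P[1])[0])))
print("expect px top",proj(C,[cw(-104,0,192),cw(-104,0.7,192),cw(-104,0,138)]))
_,C0=load("wrist","w20")
# top-face outer-left corner pair
print(tri([(C0,np.array([118,415])/7+[160,120]),(C,np.array([192,338])/5+[200,50])]),tri([(C0,np.array([178,497])/7+[160,120]),(C,np.array([226,391])/5+[200,50])]))
E
```

```text
((255.60000610351562, 112.70001220703125), (17.88854217529297, 38.01315689086914), 63.43495178222656) [238  99  38  29 646]
0.192 [-104.9    1.2]
0.174 [-1.051e+02 -1.000e-01]
[np.float64(25.8), np.float64(12.0), np.float64(26.2), np.float64(12.2)] 31.287367527363937 -56.68151376132771
expect px top [[256.89048652 114.53046154]
 [256.88657075 113.49065488]
 [257.21788859 109.27033531]]
(array([0.40615973, 0.25239142, 0.18881445]), [np.float64(0.3), np.float64(0.3)]) (array([0.41190614, 0.24531448, 0.1897466 ]), [np.float64(0.1), np.float64(0.1)])
```

```bash
python3 -m crank '{"translation":[[0,0,0],[0,0,0],[0,0,0],[0,0,0],[0,0,0],[0,0,0],[0,0,0],[0,0,0]],"turn":[0.118,0.118,0.118,0.118,0.118,0.118,0.118,0.118],"claw":[40,40,40,40,40,40,40,40]}'
python3 -m crank '{"translation":[[0,0,0],[-27,0,14],[-26,0,15],[0,0,0],[0,0,0],[0,0,0]],"turn":[0.118,0,0,0,0,0],"claw":[40,40,40,40,40,40]}'
python3 - <<'E'
from held import *
im,C=snap("wrist","w22");T=pose();print(T[:3,3].round(4),wc(T[:3,3]),np.degrees(np.arctan2(T[1,0],T[0,0])))
print(proj(C,[cw(-104.5,.7,192),cw(-104.5,.7,174)]))
E
```

```text
t: 35.77
position: [0.4247, 0.1963, 0.3409]
tool_rot: [-0.643, 0.644, -0.293, 0.293]
force: [-0.3, -0.6, -0.2]
grip_width: 0.0399
t: 36.27
position: [0.4181, 0.2561, 0.341]
tool_rot: [-0.626, 0.627, -0.329, 0.328]
force: [-0.5, -0.8, -0.5]
grip_width: 0.04
[0.4181 0.2557 0.3412] [-105.    0.] -55.391105424287936
[[256.70164037 197.08798114]
 [256.80857007 189.49437533]]
```

View pics/w22.png

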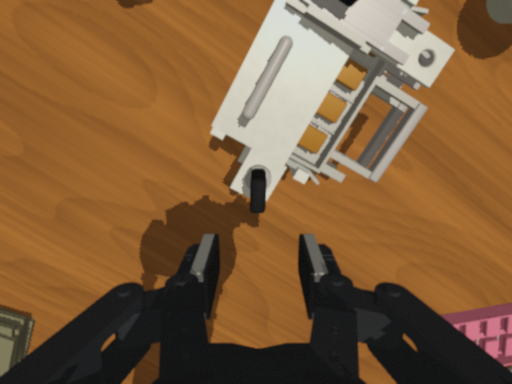

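```bash
python3 -m crank '{"translation":[[0,30,0.8],[0,30,0],[0,25,0],[0,15,0],[0,7,0],[0,0,0],[0,0,0],[0,0,0]],"turn":[0,0,0,0,0,0,0,0],"claw":[40,40,40,40,40,40,40,40]}'
python3 - <<'E'
from held import *
im,C=snap("wrist","w23");T=pose();print(T[:3,3].round(4),wc(T[:3,3]));crop(im,150,150,362,384,3,"w23a")
E
```

```text
t: 36.98
position: [0.4193, 0.2563, 0.2359]
tool_rot: [0.627, -0.625, 0.328, -0.329]
force: [-0.1, 0.3, 0.6]
grip_width: 0.0401
[0.4192 0.2563 0.236 ] [-103.8    0.6]
```

View pics/w23a.png

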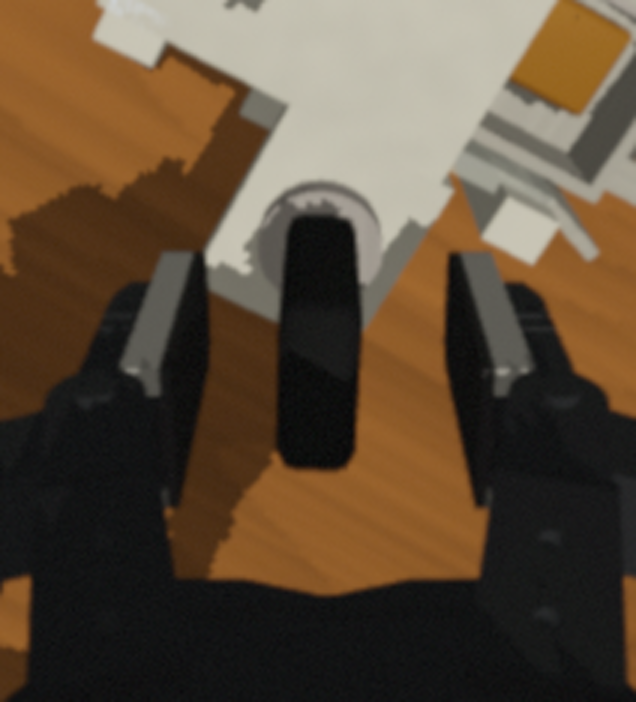

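```bash
python3 -m crank '{"translation":[[-0.5,0,0],[0,0,0],[0,0,0],[0,0,0],[0,0,0],[0,0,0],[0,0,0]],"turn":[0,0,0,0,0,0,0],"claw":[30,20,12,6,4,4,4]}'
python3 -m crank '{"translation":[[0,-5,0],[0,-10,0],[0,0,0],[0,0,0]],"turn":[0,0,0,0],"claw":[4,4,4,4]}'
python3 - <<'E'
from held import *
im,C=snap("wrist","w24");T=pose();print(T[:3,3].round(4),wc(T[:3,3]),np.degrees(np.arctan2(T[1,0],T[0,0])))
E
```

```text
t: 37.62
position: [0.4183, 0.2568, 0.2353]
tool_rot: [0.626, -0.626, 0.329, -0.329]
force: [-1.5, 0.1, 5.7]
grip_width: 0.0113
t: 37.95
position: [0.4183, 0.2567, 0.2498]
tool_rot: [0.626, -0.626, 0.329, -0.329]
force: [0.4, 0.5, -1.3]
grip_width: 0.0111
[0.4181 0.2566 0.2494] [-104.9    0.9] -55.40609855946468
```

View pics/w24.png

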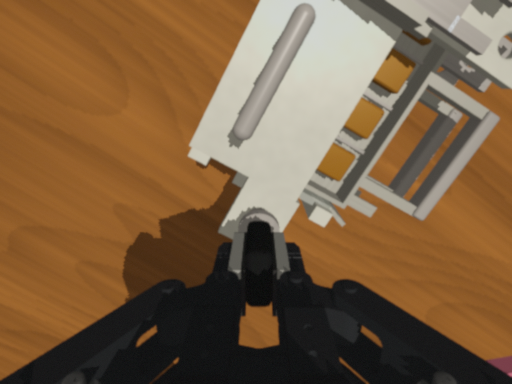

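```bash
python3 -m crank '{"translation":[[0,-20,0],[0,-30,0],[0,-35,0],[0,-35,0],[0,-30,0],[0,0,0],[0,0,0]],"turn":[0,0,0,0,0,0,0],"claw":[4,4,4,4,4,4,4]}'
python3 -m crank '{"translation":[[0,0,0],[0,0,0],[0,0,0],[0,0,0],[0,0,0],[0,0,0],[0,0,0],[0,0,0]],"turn":[-0.118,-0.118,-0.118,-0.118,-0.118,-0.118,-0.118,-0.118],"claw":[4,4,4,4,4,4,4,4]}'
python3 -m crank '{"translation":[[0,0,0],[30,0,-14],[32,0,-15],[32,0,-15],[32,0,-15],[31,0,-13],[0,0,0],[0,0,0]],"turn":[-0.118,0,0,0,0,0,0,0],"claw":[4,4,4,4,4,4,4,4]}'
python3 -m crank '{"translation":[[0,0,0],[0,0,0],[0,0,0]],"turn":[0,0,0],"claw":[4,4,4]}'
python3 - <<'E'
from held import *
im,C=snap("wrist","w25");T=pose();print(T[:3,3].round(4),wc(T[:3,3]),np.degrees(np.arctan2(T[1,0],T[0,0])))
crop(im,180,120,340,300,4,"w25a")
im2,_=snap("scene","s25"); crop(im2,230,60,350,220,4,"s25a")
E
```

```text
t: 38.58
position: [0.4184, 0.2567, 0.4004]
tool_rot: [0.627, -0.625, 0.328, -0.329]
force: [0.3, -0.4, -2.8]
grip_width: 0.0112
t: 39.25
position: [0.4177, 0.2564, 0.3971]
tool_rot: [-0.706, 0.708, -0.008, 0.005]
force: [0.4, 0.5, -1.8]
grip_width: 0.0111
t: 39.92
position: [0.5824, 0.1988, 0.3954]
tool_rot: [-0.706, 0.707, 0.03, -0.035]
force: [-0.1, 0.4, -1.6]
grip_width: 0.011
t: 40.17
position: [0.5803, 0.2005, 0.3998]
tool_rot: [0.706, -0.706, -0.034, 0.034]
force: [0.0, 0.5, -1.9]
grip_width: 0.0112
[0.5804 0.2005 0.4001] [ 51.2 -70.7] 5.511535040520089
```

View pics/w25.png

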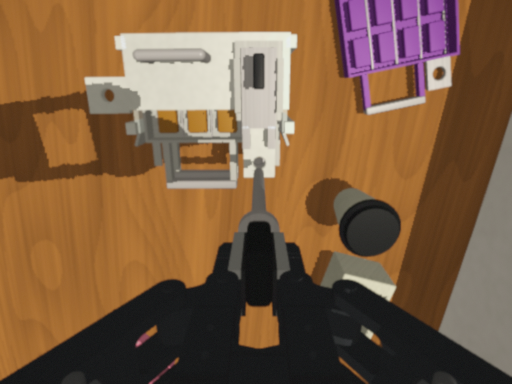

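View pics/s25a.png

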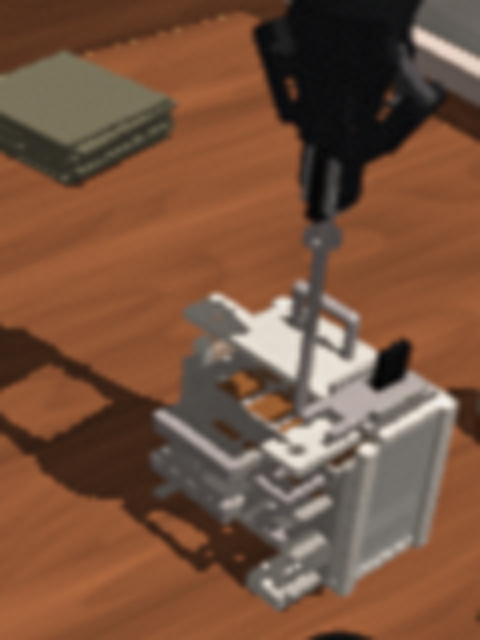

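```bash
python3 - <<'E'
from held import *
im,C=load("wrist","w25"); crop(im,220,120,300,230,7,"w25a")
T=np.load("pics/w25.npy")
tip=T[:3,3]+np.array([0,0,-.2315]); print("tip pred px",(proj(C,[tip,cw(52,-72,138),cw(52,-71,138)])-[220,120])*7)
ax=[T[:3,3]+np.array([0,0,-.0615-.036-z/1000]) for z in (10,40,80,120)];print((proj(C,ax)-[220,120])*7)
E
```

```text
tip pred px [[265.54128684 342.27005985]
 [271.90275367 301.54305968]
 [271.89773793 295.27325652]]
[[261.81194469 693.44768458]
 [263.07801133 574.14171955]
 [264.33365729 455.90452005]
 [265.2682565  367.95446003]]
```

View pics/w25a.png

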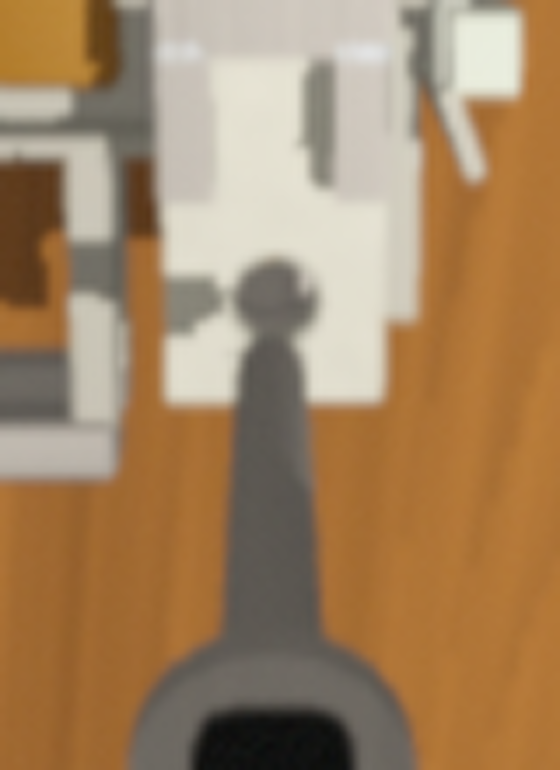

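```bash
python3 - <<'E'
from held import *
im,C=load("wrist","w25");T=np.load("pics/w25.npy")
def q(x,y,d): # offsets in tool x,z mm ; d mm below TCP
    p=T@np.array([x/1000,d/1000,y/1000,1]); return (proj(C,[p[:3]])[0]-[220,120])*7
for g in (59,61.5,63): print(g,"collar back rim",q(0,12,g+30).round(0),q(0,12,g+36).round(0),"sides",q(-12,0,g+30).round(0),q(12,0,g+30).round(0),"tip ctr",q(0,0,g+170).round(0),"tip rim r3",q(0,3,g+170).round(0))
crop(im,225,195,295,310,6,"w25c")
E
```

```text
59 collar back rim [260. 648.] [261. 619.] sides [111. 786.] [410. 786.] tip ctr [265. 347.] tip rim r3 [265. 326.]
61.5 collar back rim [261. 636.] [261. 608.] sides [113. 773.] [408. 773.] tip ctr [265. 342.] tip rim r3 [265. 322.]
63 collar back rim [261. 629.] [261. 601.] sides [114. 765.] [407. 765.] tip ctr [265. 340.] tip rim r3 [265. 319.]
```

View pics/w25c.png

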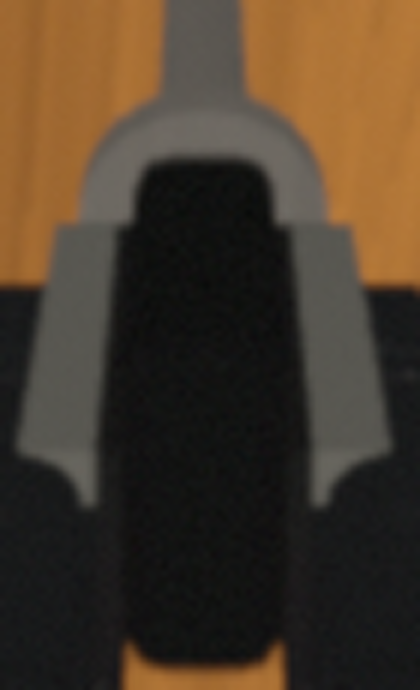

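```bash
python3 - <<'E'
from held import *
from scipy.optimize import least_squares
im,C=load("wrist","w25");T=np.load("pics/w25.npy")
def q(x,y,d): return proj(C,[(T@np.array([x/1000,d/1000,y/1000,1]))[:3]])[0]
for g in (58,60,62):
  for dl in (-2,0,2):
    print(g,dl,"gripback bottom",q(0,14+dl,g+18)[1].round(1),"front top",q(0,-14+dl,g-18)[1].round(1),"collar",q(0,12+dl,g+36)[1].round(1),q(0,12+dl,g+30)[1].round(1),"tip",q(0,dl,g+170)[1].round(1))
E
```

```text
58 -2 gripback bottom 222.3 front top 316.6 collar 212.4 216.6 tip 171.7
58 0 gripback bottom 218.7 front top 312.8 collar 209.1 213.2 tip 169.8
58 2 gripback bottom 215.0 front top 308.9 collar 205.8 209.8 tip 167.8
60 -2 gripback bottom 220.7 front top 313.4 collar 211.1 215.2 tip 171.2
60 0 gripback bottom 217.1 front top 309.6 collar 207.8 211.8 tip 169.3
60 2 gripback bottom 213.5 front top 305.8 collar 204.6 208.5 tip 167.3
62 -2 gripback bottom 219.1 front top 310.3 collar 209.8 213.8 tip 170.7
62 0 gripback bottom 215.6 front top 306.5 collar 206.6 210.5 tip 168.8
62 2 gripback bottom 212.0 front top 302.7 collar 203.3 207.1 tip 166.8
```

```bash
python3 -m crank '{"translation":[[0.5,10,0],[0,12,0],[0,0,0],[0,0,0],[0,0,0],[0,0,0]],"turn":[0,0,0,0,0,0],"claw":[4,4,4,4,4,4]}'
python3 - <<'E'
from held import *
im,C=snap("wrist","w26");T=pose();print(T[:3,3].round(4),wc(T[:3,3]))
crop(im,220,120,300,230,7,"w26a")
im2,Cs=snap("scene","s26"); crop(im2,280,120,330,180,10,"s26a")
im3,Ct=snap("top","t26"); crop(im3,160,150,240,250,6,"t26a")
E
```

```text
t: 40.77
position: [0.5819, 0.2, 0.3784]
tool_rot: [0.706, -0.706, -0.034, 0.033]
force: [0.5, 0.3, -1.3]
grip_width: 0.0108
[0.582  0.2    0.3784] [ 52.6 -71.4]
```

View pics/w26a.png

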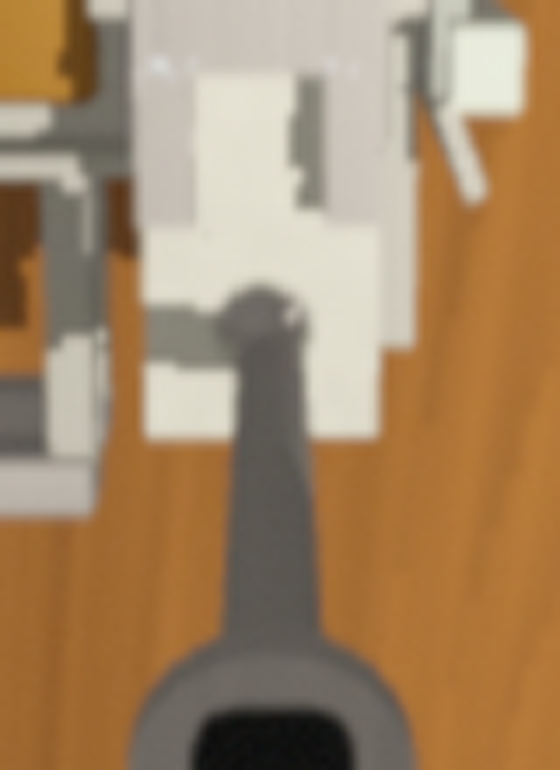

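View pics/s26a.png

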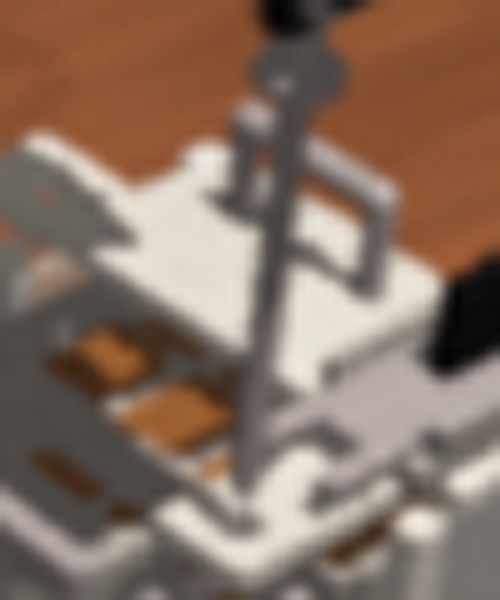

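```bash
python3 - <<'E'
from held import *
im,C=load("wrist","w26");T=np.load("pics/w26.npy")
def q(x,y,d): return ((proj(C,[(T@np.array([x/1000,d/1000,y/1000,1]))[:3]])[0]-[220,120])*7).round(0)
print("tip",[q(0,d,231.5) for d in (-2,-1,0)],"tip +4r",q(0,-1+4,231.5)); print("axis at 138",[q(0,d,(T[2,3]-.138)*1000) for d in (-2,-1,0)])
print("hole",[((proj(C,[cw(52,y,138)])[0]-[220,120])*7).round(0) for y in (-72,-71,-70)])
g=cv2.cvtColor(im,cv2.COLOR_BGR2GRAY);print(g[158:180,250:266])
E
```

```text
tip [array([265., 356.]), array([265., 349.]), array([265., 342.])] tip +4r [265. 322.]
axis at 138 [array([265., 340.]), array([265., 334.]), array([265., 327.])]
hole [array([259., 331.]), array([259., 325.]), array([259., 318.])]
[[221 221 221 222 221 221 220 220 221 221 221 222 221 222 221 221]
 [221 221 221 219 218 215 211 210 212 217 219 221 222 221 221 221]
 [220 221 218 211 204 191 180 178 186 197 208 215 219 221 221 221]
 [220 218 207 187 172 150 135 133 142 160 183 197 209 217 220 220]
 [218 208 183 149 131 117 110 109 112 122 142 163 191 208 218 220]
 [207 188 151 119 110 107 107 106 105 105 118 147 178 193 212 219]
 [170 149 121 109 107 107 106 107 104 105 126 164 171 174 201 216]
 [131 117 109 106 106 107 108 106 105 105 128 161 153 158 195 216]
 [118 106 103 103 105 107 106 105 104 102 112 131 124 142 188 214]
 [119 106 100 100 101 102 102 100  98  97  98 105 110 138 184 213]
 [121 111 103 101  99  96  95  91  92  92  95  99 112 145 189 215]
 [125 117 109 104  96  92  88  88  89  91  93 100 118 160 201 217]
 [128 121 115 106  96  88  87  88  88  90  94  99 118 167 208 219]
 [132 128 121 108  92  88  88  88  88  90  94  98 118 170 211 220]
 [157 156 150 127  97  88  88  88  88  91  93  98 116 167 210 220]
 [200 200 192 159 109  89  88  89  89  90  93  96 110 159 208 220]
 [216 215 207 170 115  90  88  89  89  90  94  97 107 155 207 219]
 [218 217 209 172 114  89  89  89  90  91  92  98 106 153 207 218]
 [218 218 208 164 107  89  88  89  89  90  93  96 106 151 205 218]
 [218 218 208 159 103  88  88  89  88  90  93  97 105 145 199 216]
 [218 218 208 159 102  88  88  89  88  89  92  97 105 142 195 216]
 [218 219 208 159 103  88  88  88  88  90  93  96 104 141 194 215]]
```

```bash
python3 -m crank '{"translation":[[-1,0,0.9],[0,3,0],[0,0,0],[0,0,0]],"turn":[0,0,0,0],"claw":[4,4,4,4]}'
python3 -m crank '{"translation":[[0,3,0],[0,3,0],[0,0,0]],"turn":[0,0,0],"claw":[4,4,4]}'
python3 -m crank '{"translation":[[0,3,0],[0,0,0],[0,0,0]],"turn":[0,0,0],"claw":[4,4,4]}'
python3 - <<'E'
from held import *
im,C=snap("wrist","w27");T=pose();print(T[:3,3].round(4),wc(T[:3,3]))
crop(im,220,120,300,230,7,"w27a")
im2,Cs=snap("scene","s27"); crop(im2,280,120,330,180,10,"s27a")
E
```

```text
t: 41.25
position: [0.5806, 0.2007, 0.3744]
tool_rot: [-0.706, 0.706, 0.033, -0.034]
force: [-0.9, -0.4, -1.9]
grip_width: 0.0113
t: 41.5
position: [0.5806, 0.2007, 0.3678]
tool_rot: [-0.706, 0.706, 0.033, -0.034]
force: [-0.6, -0.1, -0.6]
grip_width: 0.0109
t: 41.75
position: [0.5807, 0.2007, 0.3655]
tool_rot: [-0.706, 0.706, 0.033, -0.034]
force: [0.9, -0.6, -1.4]
grip_width: 0.011
[0.5808 0.2007 0.3657] [ 51.5 -70.5]
```

View pics/w27a.png

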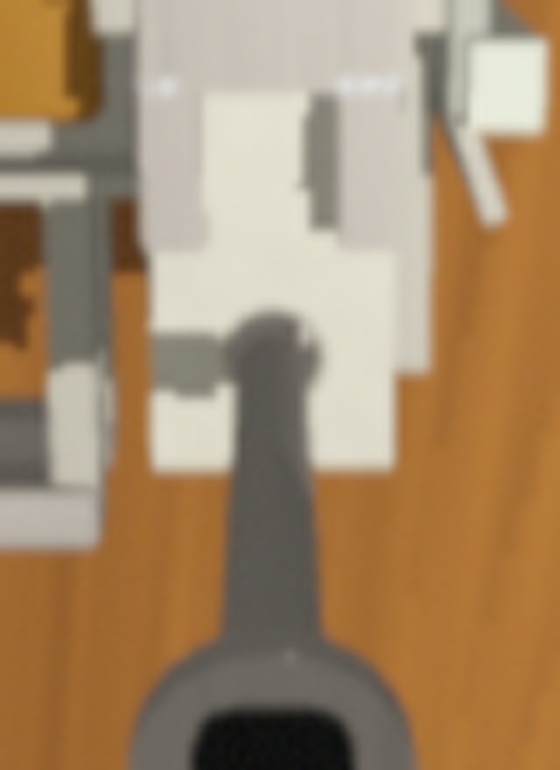

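View pics/s27a.png

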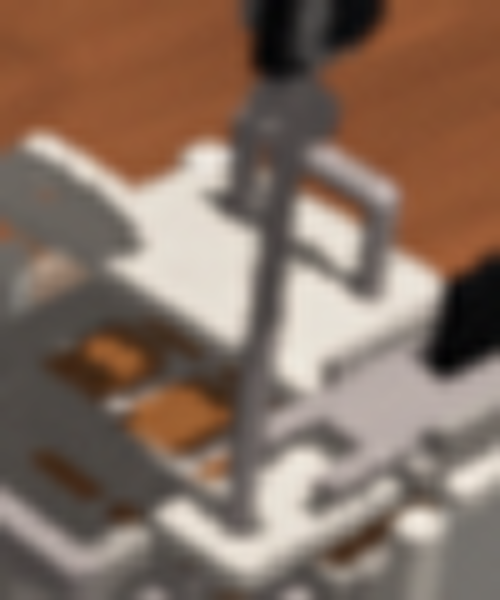

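```bash
python3 -m crank '{"translation":[[0,4,0],[0,4,0],[0,0,0],[0,0,0]],"turn":[0,0,0,0],"claw":[4,4,4,4]}'
python3 -m crank '{"translation":[[0,5,0],[0,5,0],[0,5,0],[0,0,0],[0,0,0]],"turn":[0,0,0,0,0],"claw":[4,4,4,4,4]}'
```

```text
t: 42.18
position: [0.5806, 0.2007, 0.3572]
tool_rot: [-0.706, 0.706, 0.033, -0.034]
force: [0.2, 0.7, -2.7]
grip_width: 0.0111
t: 42.6
position: [0.5806, 0.2007, 0.3421]
tool_rot: [-0.706, 0.706, 0.033, -0.034]
force: [-0.3, 0.7, -1.3]
grip_width: 0.0115
```

```bash
python3 -m crank '{"translation":[[0,5,0],[0,5,0],[0,5,0],[0,0,0],[0,0,0]],"turn":[0,0,0,0,0],"claw":[4,4,4,4,4]}'
python3 -m crank '{"translation":[[0,6,0],[0,6,0],[0,6,0],[0,0,0],[0,0,0]],"turn":[0,0,0,0,0],"claw":[4,4,4,4,4]}'
python3 -m crank '{"translation":[[0,6,0],[0,6,0],[0,6,0],[0,0,0],[0,0,0]],"turn":[0,0,0,0,0],"claw":[4,4,4,4,4]}'
```

```text
t: 43.02
position: [0.5806, 0.2007, 0.3272]
tool_rot: [-0.706, 0.706, 0.033, -0.034]
force: [1.7, -0.4, -1.4]
grip_width: 0.011
t: 43.43
position: [0.5806, 0.2007, 0.309]
tool_rot: [-0.706, 0.706, 0.033, -0.034]
force: [-0.0, 0.4, -1.3]
grip_width: 0.0112
t: 43.85
position: [0.5806, 0.2007, 0.291]
tool_rot: [-0.706, 0.706, 0.033, -0.034]
force: [0.2, 1.2, -0.8]
grip_width: 0.0111
```

```bash
python3 -m crank '{"translation":[[0,8,0],[0,8,0],[0,8,0],[0,8,0],[0,0,0],[0,0,0]],"turn":[0,0,0,0,0,0],"claw":[4,4,4,4,4,4]}'
python3 -m crank '{"translation":[[0,4,0],[0,4,0],[0,3,0],[0,0,0],[0,0,0]],"turn":[0,0,0,0,0],"claw":[4,4,4,4,4]}'
python3 -m crank '{"translation":[[0,2,0],[0,2,0],[0,0,0],[0,0,0]],"turn":[0,0,0,0],"claw":[4,4,4,4]}'
```

```text
t: 44.35
position: [0.5805, 0.2007, 0.2588]
tool_rot: [-0.706, 0.706, 0.033, -0.034]
force: [0.3, 0.6, -1.1]
grip_width: 0.011
t: 44.77
position: [0.5807, 0.2007, 0.2485]
tool_rot: [-0.706, 0.706, 0.033, -0.034]
force: [0.8, -0.3, -0.7]
grip_width: 0.0111
t: 45.1
position: [0.5807, 0.2007, 0.2446]
tool_rot: [-0.706, 0.706, 0.034, -0.034]
force: [-0.1, 0.6, -1.7]
grip_width: 0.0112
```

```bash
python3 -m crank '{"translation":[[0,3,0],[0,3,0],[0,0,0],[0,0,0]],"turn":[0,0,0,0],"claw":[4,4,4,4]}'
python3 -m crank '{"translation":[[0,2,0],[0,1.5,0],[0,0,0],[0,0,0]],"turn":[0,0,0,0],"claw":[4,4,4,4]}'
python3 -m crank '{"translation":[[0,1.5,0],[0,0,0],[0,0,0]],"turn":[0,0,0],"claw":[4,4,4]}'
```

```text
t: 45.43
position: [0.5806, 0.2007, 0.2383]
tool_rot: [-0.706, 0.706, 0.033, -0.034]
force: [0.7, -1.0, -2.1]
grip_width: 0.0114
t: 45.77
position: [0.5808, 0.2007, 0.2354]
tool_rot: [-0.706, 0.706, 0.034, -0.033]
force: [-0.4, -0.7, 1.5]
grip_width: 0.0108
t: 46.02
position: [0.5808, 0.2007, 0.2353]
tool_rot: [0.706, -0.706, -0.034, 0.033]
force: [-3.6, -0.6, 8.3]
grip_width: 0.0112
```

Contact came at TCP z 0.2353, the same height at which the rod sat in its holder, so the collar is on the lug. I'll release and look.

```bash
python3 -m crank '{"translation":[[0,0,0],[0,0,0],[0,0,0],[0,0,0],[0,0,0]],"turn":[0,0,0,0,0],"claw":[14,26,36,36,36]}'
python3 -m crank '{"translation":[[0,-20,0],[0,-30,0],[0,-30,0],[0,-10,20],[0,0,20],[0,0,0],[0,0,0]],"turn":[0,0,0,0,0,0,0],"claw":[36,36,36,36,36,36,36]}'
python3 - <<'E'
from held import *
im,C=snap("wrist","w28");T=pose();print(T[:3,3].round(4),wc(T[:3,3]))
crop(im,150,100,350,300,3.5,"w28a")
im2,Cs=snap("scene","s28"); crop(im2,240,110,360,220,6,"s28a")
E
```

```text
t: 46.43
position: [0.5807, 0.2007, 0.2334]
tool_rot: [-0.706, 0.706, 0.033, -0.034]
force: [0.2, -0.4, -0.5]
grip_width: 0.0358
t: 47.02
position: [0.5767, 0.2412, 0.3234]
tool_rot: [-0.706, 0.706, 0.034, -0.034]
force: [1.2, -0.6, -0.1]
grip_width: 0.0358
[0.5768 0.2405 0.3231] [ 51.4 -30.6]
```

View pics/w28a.png

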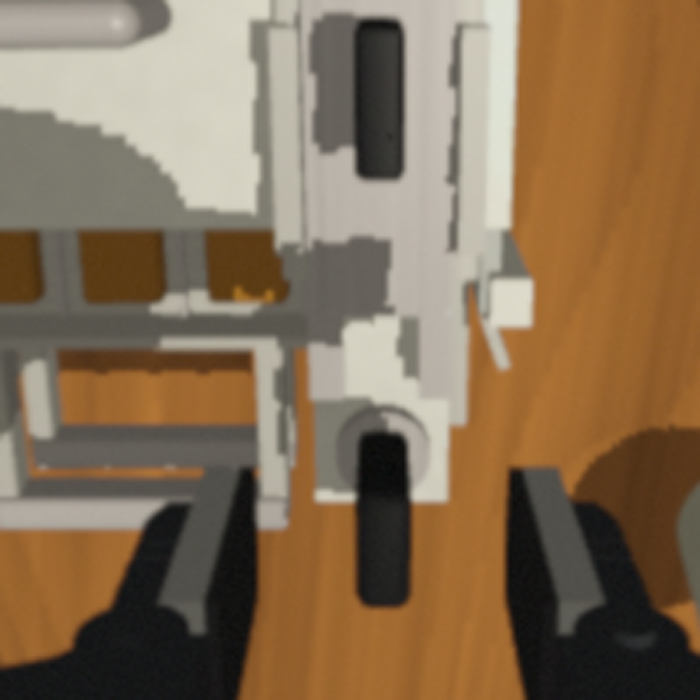

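View pics/s28a.png

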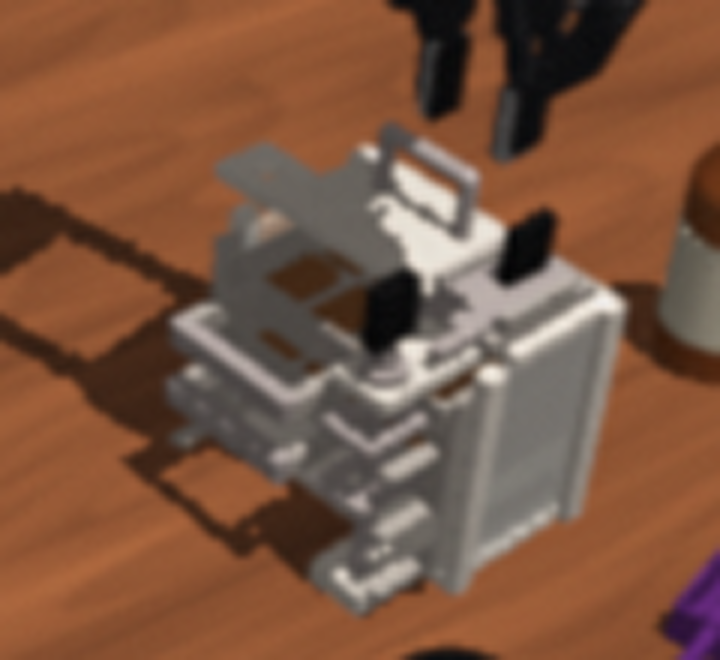

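```bash
python3 -m crank '{"translation":[[0,0,25],[0,0,26],[0,30,0],[0,30,0],[0,20,0],[0,10,0],[0,0,0],[0,0,0]],"turn":[0,0,0,0,0,0,0,0],"claw":[36,36,36,36,36,36,36,36]}'
python3 - <<'E'
from held import *
im,C=snap("wrist","w29");T=pose();print(T[:3,3].round(4),wc(T[:3,3])); crop(im,150,120,362,384,2.5,"w29a")
E
```

```text
t: 47.78
position: [0.5726, 0.2908, 0.234]
tool_rot: [-0.706, 0.706, 0.033, -0.033]
force: [0.4, -0.0, -0.3]
grip_width: 0.0357
[0.5729 0.291  0.235 ] [52.5 20.1]
```

View pics/w29a.png

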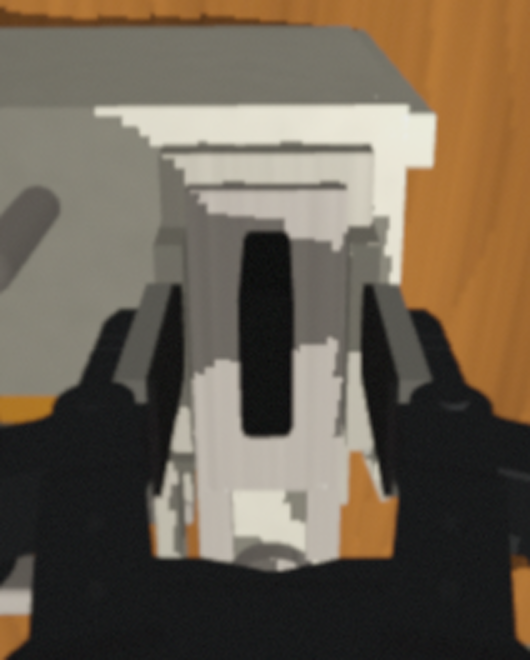

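```bash
python3 -m crank '{"translation":[[-0.8,5,0],[0,0,0],[0,0,0],[0,0,0],[0,0,0],[0,0,0]],"turn":[0,0,0,0,0,0],"claw":[20,10,4,4,4,4]}'
python3 -m crank '{"translation":[[0,0,-4],[0,0,-5],[0,0,-5],[0,0,0],[0,0,0]],"turn":[0,0,0,0,0],"claw":[4,4,4,4,4]}'
python3 -m crank '{"translation":[[0,0,-4],[0,0,-4],[0,0,-3],[0,0,0],[0,0,0]],"turn":[0,0,0,0,0],"claw":[4,4,4,4,4]}'
python3 - <<'E'
from held import *
T=pose();print(wc(T[:3,3]),T[2,3])
E
```

```text
t: 48.33
position: [0.5714, 0.2912, 0.2294]
tool_rot: [-0.706, 0.706, 0.034, -0.033]
force: [-0.8, -1.8, 4.9]
grip_width: 0.0089
t: 48.75
position: [0.5729, 0.2769, 0.2294]
tool_rot: [-0.706, 0.706, 0.034, -0.033]
force: [-0.8, -1.9, 6.3]
grip_width: 0.009
t: 49.17
position: [0.5739, 0.2661, 0.2294]
tool_rot: [0.706, -0.706, -0.034, 0.033]
force: [-1.3, -1.5, 6.0]
grip_width: 0.0089
[51.1 -4.8] 0.22944897201871908
```

```bash
python3 -m crank '{"translation":[[0,0,-3],[0,0,0],[0,0,0]],"turn":[0,0,0],"claw":[4,4,4]}'
python3 -m crank '{"translation":[[0,0,-2],[0,0,0],[0,0,0]],"turn":[0,0,0],"claw":[4,4,4]}'
python3 -m crank '{"translation":[[0,0,-2],[0,0,0],[0,0,0]],"turn":[0,0,0],"claw":[4,4,4]}'
python3 - <<'E'
from held import *
T=pose();print(wc(T[:3,3]),T[2,3])
E
```

```text
t: 49.42
position: [0.5742, 0.2633, 0.2294]
tool_rot: [0.706, -0.706, -0.034, 0.033]
force: [-0.6, -0.4, 5.2]
grip_width: 0.0088
t: 49.67
position: [0.5744, 0.2615, 0.2294]
tool_rot: [0.707, -0.706, -0.034, 0.033]
force: [-1.6, 1.9, 5.6]
grip_width: 0.0085
t: 49.92
position: [0.5744, 0.261, 0.2295]
tool_rot: [0.708, -0.705, -0.034, 0.033]
force: [-1.8, 7.7, 4.9]
grip_width: 0.0091
[ 51. -10.] 0.2294867331670516
```

```bash
python3 -m crank '{"translation":[[0,0,-1.5],[0,0,0],[0,0,0],[0,0,0],[0,0,0],[0,0,0]],"turn":[0,0,0,0,0,0],"claw":[4,4,14,26,36,36]}'
python3 -m crank '{"translation":[[0,-20,0],[0,-30,0],[0,-35,0],[0,-25,0],[0,0,5],[0,0,0],[0,0,0],[0,0,0]],"turn":[0,0,0,0,0,0,0,0],"claw":[36,36,36,36,36,36,36,36]}'
python3 - <<'E'
from held import *
im,C=snap("wrist","w30");T=pose();print(T[:3,3].round(4),wc(T[:3,3])); crop(im,150,60,350,290,2.6,"w30a")
im2,Cs=snap("scene","s30"); crop(im2,240,110,360,220,6,"s30a"); im3,_=snap("top","t30")
E
```

```text
t: 50.42
position: [0.5746, 0.2574, 0.2284]
tool_rot: [-0.706, 0.707, 0.033, -0.034]
force: [0.1, 0.3, -0.1]
grip_width: 0.0359
t: 51.08
position: [0.5737, 0.2625, 0.3369]
tool_rot: [-0.706, 0.707, 0.032, -0.035]
force: [0.5, -0.2, 0.3]
grip_width: 0.036
[0.5737 0.2625 0.3369] [50.6 -8.4]
```

View pics/w30a.png

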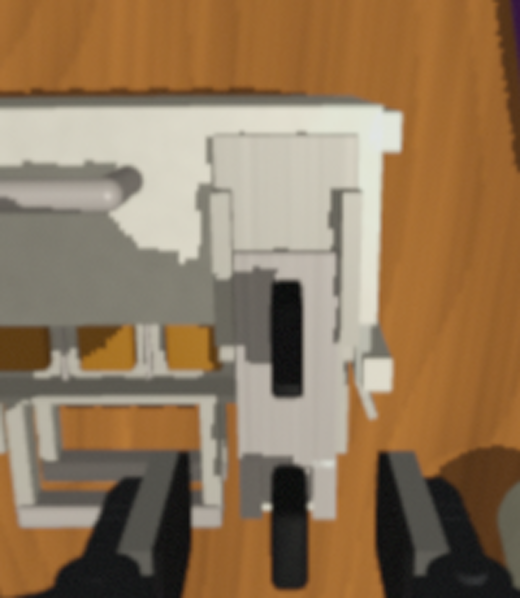

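View pics/s30a.png

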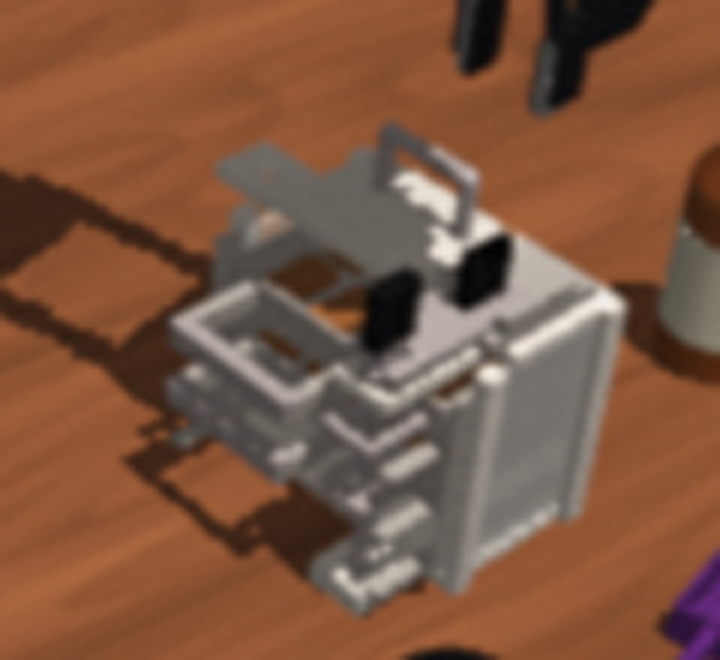

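View pics/s30.png

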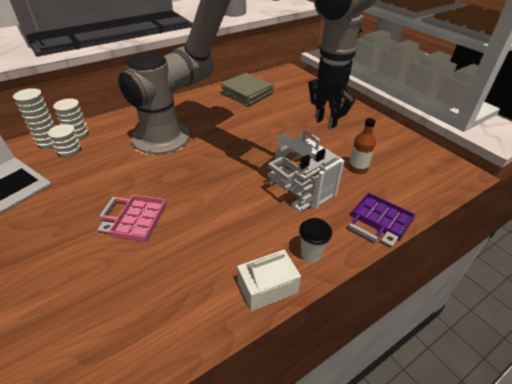

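```bash
python3 - <<'E'
from held import *
_,C=load("wrist","w30");o=np.array([150,60])
f=lambda p,z:wc(onplane(C,[np.array(p)/2.6+o],z)[0])
print("knob top",f((287,343),.181),"fork back edge",f((285,250),.15),"tine ends",f((288,517),.15),"handle bar front edge",f((120,526),.120),"rod top",f((289,531),.192))
_,C=load("wrist","w28");o=np.array([150,100]);f=lambda p,z:wc(onplane(C,[np.array(p)/3.5+o],z)[0])
print("before: knob top",f((379,103),.181),"bar front",f((150,528),.120),"rod top",f((383,548),.192))
E
```

```text
knob top [52.1 -7.2] fork back edge [51.5 14. ] tine ends [ 52.5 -83.8] handle bar front edge [ -15.4 -105.9] rod top [ 52.7 -63.6]
before: knob top [51.9 20.5] bar front [ -12.9 -106.1] rod top [ 52.7 -70.2]
```

```bash
python3 -m crank '{"translation":[[0,7,-11],[0,7,-11],[0,0,0],[0,0,0],[0,0,0],[0,0,0],[0,0,0]],"turn":[0,0,0,0,0,0,0],"claw":[36,36,36,36,36,36,36]}'
python3 - <<'E'
from held import *
im,C=snap("wrist","w31");T=pose();print(T[:3,3].round(4),wc(T[:3,3])); crop(im,150,100,350,300,3.5,"w31a")
E
```

```text
t: 51.82
position: [0.5761, 0.2413, 0.325]
tool_rot: [0.706, -0.706, -0.034, 0.033]
force: [0.6, 0.1, -0.5]
grip_width: 0.036
[0.5761 0.2413 0.325 ] [ 50.8 -29.7]
```

View pics/w31a.png

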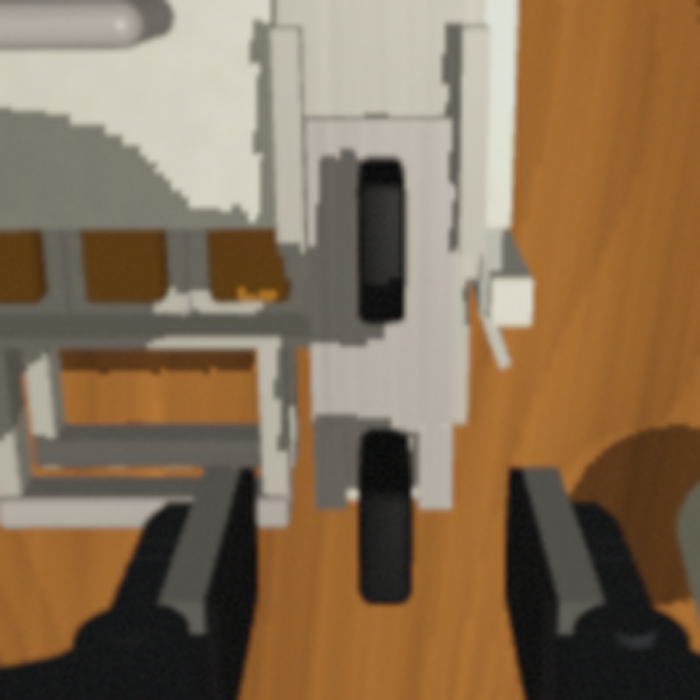

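```bash
python3 - <<'E'
from held import *
o=np.array([150,100])
_,A=load("wrist","w28");_,B=load("wrist","w31")
f=lambda C,p,z:wc(onplane(C,[np.array(p)/3.5+o],z)[0])
for n,a,b,z in (("knob front",(380,180),(381,322),.181),("tine end",(325,400),(330,508),.148),("tine end",(434,400),(434,508),.148)):
    p,q=f(A,a,z),f(B,b,z);print(n,p,q,(p-q)[1])
print("fixed check bar",f(A,(150,526),.12),f(B,(150,526),.12),f(A,(500,325),.1),f(B,(500,325),.1), "rod", f(A,(384,605),.192),f(B,(385,603),.192))
E
```

```text
knob front [52.1  5.5] [ 51.9 -24.4] 29.9
tine end [ 38.7 -55.2] [ 39.  -85.2] 30.0
tine end [ 65.2 -55.3] [ 65.3 -85.2] 29.900000000000006
fixed check bar [ -12.9 -105.5] [ -13.7 -106. ] [ 86.1 -52.4] [ 85.9 -52.7] rod [ 52.9 -84. ] [ 52.7 -84.3]
```

The lock moved 30 mm, measured on both the knob and the tines, so it is at its end stop. The trays and rod haven't moved, and the gripper is clear. Handing in.

```bash
python3 - <<'E'
from station import arm
print(arm.observe()["t"]); print(arm.hand_in())
E
```

```text
51.8667
the job is handed in; nothing more can be done
None
```

I loaded both aluminium trays into the carrier, pinned them with the locking rod, slid the transport lock out to its end stop, and handed the job in at t ≈ 52 s. No verdict is reported. Only two trays were there. I left the pink and purple look-alikes, the cup, the cake box and the syrup bottle alone, and they look unmoved in the last scene picture.

- **Trays:** They went onto levels 1 and 2, level 1 first, and level 0 is empty. Each was pushed until it met the back at about 5 N, then lowered onto its runners. The handle bars measured (-16.3, -101.3) and (-17.1, -101.4) mm in carrier coordinates, against a nominal (-15, -102.5).
- **Rod:** I first pushed the lock fork back about 19 mm to let the collar pass. The rod then went down through the top lug, both ears and the foot lug with almost no side force. The collar met the lug at the same gripper height (0.2353 m) at which it had sat in its holder.
- **Lock:** It stopped hard at about 8 N. The knob and fork tines moved 29.9–30.0 mm between two matching views.

**Disagreements:**
- One rough reading, from views taken at different places, put the lock's travel at only 27.7 mm. The matching views, the arm's own travel (30.3 mm) and the stop force outvoted it.
- Readings of the top hole's position along the carrier's length scattered by up to about 2 mm, so I set the rod by comparing its tip with the hole in the same picture.
- I did not measure the ear holes of the loaded trays directly; the evidence for them is the bar positions and the rod passing through freely.

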